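# Lean the hot mould plates out to cool

## Task

Press the red button to switch the hotplate off, then swing its clear hood open past the spring's dead point so that it stays up by itself, and lean every mould plate that lies under it on the wooden cooling stand: a short end down on the stand's floor behind the foot strip, the plate sloping back with its underside resting on the backboard, side by side, not stacked. When all the plates lean there, swing the hood fully shut again, and leave the lead ingot, the two sinkers and the blue jar where they are.

Things in the scene. Friction and masses are not known exactly. Their poses are not given: they have to be found in the camera images.
- hotplate: steel hotplate, fixed, 200 (its x) x 330 (its y) x 40 mm high, origin at the centre of its underside on the bench; its front faces its -x (towards the right of the bench). The dark bed that the plates lie on is level with its top, 40 mm above the bench, from y = -153 to +109 mm; the button is beside it, at the front +y corner
- hood (a joint): hood angle: 0 shut, 1.65 fully open. Clear plastic hood 170 deep x 260 wide x 70 mm high (top 114 mm above the bench when shut), open below, hinged along the hotplate's rear (+x) edge; its front rises and swings back. 0.5 kg; an over-centre spring holds it shut below a dead point near 0.95 rad and throws it open beyond; about 4 N at the handle lifts it
- hood_hinge (a point): point on the hood's hinge line, mid-width, 42 mm above the bench; the hinge line runs along the hotplate's y
- hood_handle (a point): middle of the hood's handle, a round steel bar 10 mm thick, 120 mm long, parallel to the hinge, 45 mm out from the hood's front wall (38 mm gap). 215 mm ahead of the hinge and 45 mm above it when shut (87 mm above the bench); when open it stands up from the hood, about 250 mm above the bench and 60 mm behind the hinge
- button (a joint): travel of the red push button: 0 up, 0.006 fully pressed (about 5 N); springs back. Pressing it more than 4 mm counts as switching off
- button_top (a point): centre of the red button's top, diameter 28 mm; it is pressed straight down
- mould1: aluminium sinker-mould plate, a flat slab 110 (its x) x 48 (its y) x 12 mm (its z), about 180 g, two dark bell shapes on its +z face; origin at the slab's centre. May be absent (None): two or three are there. At the start the plates lie flat on the hotplate's bed under the hood, about 80 mm apart along the hotplate's y, long sides along its x
- mould2: aluminium sinker-mould plate, a flat slab 110 (its x) x 48 (its y) x 12 mm (its z), about 180 g, two dark bell shapes on its +z face; origin at the slab's centre. May be absent (None): two or three are there. At the start the plates lie flat on the hotplate's bed under the hood, about 80 mm apart along the hotplate's y, long sides along its x
- mould3: aluminium sinker-mould plate, a flat slab 110 (its x) x 48 (its y) x 12 mm (its z), about 180 g, two dark bell shapes on its +z face; origin at the slab's centre. May be absent (None): two or three are there. At the start the plates lie flat on the hotplate's bed under the hood, about 80 mm apart along the hotplate's y, long sides along its x
- stand: wooden cooling stand, fixed: floor board 10 mm thick, x = -80 to +40 mm, y = -155 to +155 mm, origin on the bench; foot strip 8 x 8 mm along y, rear face at x = -56 mm; the backboard is listed apart. A plate with its lower end 5 to 12 mm behind the strip, lying on the backboard's top edge, slopes about 42 degrees; three fit side by side, centres 90 mm apart in y
- backboard: backboard of the stand: upright board 12 mm thick along the whole stand (310 mm), origin at the centre of its underside at stand x = +18 mm, 10 mm above the bench; front face at stand x = +12 mm, top edge 62 mm above the bench
- ingot: lead ingot, 50 x 75 x 23 mm, origin under its centre; leave alone
- sinker1: grey bell-shaped sinker, 42 mm diameter, 46 mm high, origin under its centre; leave alone
- sinker2: grey bell-shaped sinker, 42 mm diameter, 46 mm high, origin under its centre; leave alone
- jar: cobalt blue glass jar with a steel cap, 64 mm diameter, 85 mm high, origin under its centre; leave alone

How it is judged:
By the outcome, as a careful person would: the job done as asked, in the order asked, and still so for the second after the job is handed in, with the robot touching nothing.
Of mould1, mould2, mould3 only 2 to 3 are there at a start; the rules pass over those that are not, and their reading is None.
At some moment in a run one of mould1, mould2, mould3 may be knocked a few centimetres aside while the robot is not near it.
Once in a run the grip may slacken for a moment while it holds something.
It also fails if it takes over 210 s, if anything falls off the work surface, if the arm or the gripper's body presses on something with over 40 N, if the wrist force passes 120 N, or if a joint passes its speed limit or range.

## Robot

A 7-joint arm with a two-finger parallel gripper is mounted at the origin on the work surface. World frame = base frame: x ahead of the robot, y to its left, z up, the work surface at z = 0. Lengths are in m, angles in rad, forces in N, time in s.
With the tool pointing down it reaches from about 0.425 to 1.025 m from the base axis. Payload 3.6 kg.
Tool frame: the origin (TCP) lies between the finger pads; the fingertips stand 8 mm ahead of it and the grasp point (between the pads) lies 11 mm behind it; z points along the fingers, y is the line along which they close (so a half turn about z gives the same grasp; the last joint's range is limited). The gripper opens to 85 mm and grips with 20 to 120 N. Pads are 22 mm wide; open, the fingers measure 114 mm over their backs; the gripper's body (76 mm by 85 mm) begins 54 mm behind the grasp point. The pads swing forward as they close: fully open they stand 13 mm farther back than shut.
Start: joints at [-0.093, 0.591, 0.048, 1.609, -0.033, 0.943, -0.034], TCP at [0.725, 0, 0.239] pointing down, gripper open.
Joint ranges: [-2.69, 2.69], [-0.47, 2.24], [-1.27, 1.36], [0.19, 2.51], [-1.53, 4.68], [0.08, 2.07], [-3.09, 3.09]. Speed limits (rad/s): [2.57, 2.57, 3.14, 3.14, 3.14, 3.14, 3.14].

## Interface

Orientations are given as [roll, pitch, yaw] about the fixed x, y, z axes, in that order (R = Rz(yaw) Ry(pitch) Rx(roll)).
In Python, from rig import robot, grab_frame, calibration, order gives the robot as it stands.
- The arm moves only by the tool apply_moves, never from a script. Its arguments are lists of equal length, an entry for each row: "dp": the shift along the tool's x, y, z in units of 50 mm (1.0 is 50 mm), a list of three; "dr": the turn, a rotation vector about the tool's x, y, z in units of 8 degrees (1.0 is 8 degrees), a list of three; "grip": the opening, from 0 (shut) to 1 (fully open). A call has 1 to 12 rows; each row shifts and turns the commanded pose from where the row before left it, along the tool's axes as they then stand; what a row does not reach is not made up. A row lasts 1/10 s, in which the tool goes at most 50 mm and 8.59 degrees, less where a joint would pass 70% of its speed; a pose out of reach is approached as far as the arm can. A call is refused whole if a number of a shift passes 1 or a number of a turn 1, either way. A call with a gripper value outside its range is refused whole. The fingers move at their own pace and stop on an object; "grip_force" is the grip in N (left out, the last holds). Time passes only in rows, so rows that do not move let the fingers close. It gives the time, the measured TCP pose, the force, the opening and the grip force at its end, in the units of the state.
- robot.state(): the state, without advancing time (a new reading comes with each control period).
- grab_frame(name): name is "scene" or "side" or "wrist"; returns (picture, depth): 420x560x3 uint8, red, green, blue; 420x560 float32, m along the optical axis (not along the pixel's ray), 0 where there is no reading.
- calibration(name): a dict with "camera_matrix" (3x3 intrinsics, pixels), "rvec" (rotation vector, rad) and "tvec" (3), from world to camera coordinates, as OpenCV has them. Camera axes: x right, y down, z forward; pixel columns grow to the right and rows downward; lengths in m; the calibration is good to about 2 mm. The wrist camera is an equidistant fisheye: a pixel r from the principal point sees the ray r / f radians off the axis. A picture is of the moment at which its call begins: read the wrist's pose just before it. calibration takes no time and is no camera call; for the wrist camera it gives the pose at the moment of the call.
- order.finish_job(): hands the job in; it is judged then, once.
The state is a dict: "time": time; "qpos": joint angles; "joint_velocities": joint speeds; "effort": joint torques, N m; "tcp_pos": TCP position; "ee_rot": TCP orientation; "force": force on the tool from outside, world axes, zero at the start; "moment": the same for the moment, N m; "gripper_width": opening from 0.0 (shut) to 1.0 (fully open); "grasp_force": force on a finger pad.
Only numpy, scipy, OpenCV 4.12 (cv2) and the standard library are available. Lean on these libraries where they do the work, as an engineer would, in place of code of your own. Each camera call takes 0.05 s, during which the arm holds its last target. There are 200 camera calls.

## Working session

There is one attempt and no reset: what is moved stays moved. The work goes in short steps, Python scripts to look and compute and a tool call to move; the robot and the scene stay as the last step left them, time stands still between calls to the robot, and variables do not carry over. Pictures are saved under pics/ and viewed, at most 14 in all, crops included, and the job is handed in when it is done.

Besides the shell and the picture viewer there is one more tool, called after "Emit:" as name(argument=value, ...) on one line, values as JSON. apply_moves: Moves the arm, as the interface text tells. Its arguments: {"type":"object","properties":{"dp":{"type":"array"},"dr":{"type":"array"},"grip":{"type":"array"},"grip_force":{"type":"number"}},"required":["dp","dr","grip"]}

```bash
ls; mkdir -p pics; cat > h.py <<'E'
import numpy as np, cv2
from rig import robot, grab_frame, calibration, order
from scipy.spatial.transform import Rotation as R
def cal(n):
    c=calibration(n); return np.array(c["camera_matrix"]),R.from_rotvec(np.ravel(c["rvec"])).as_matrix(),np.ravel(c["tvec"])
def ray(n,u,v,c=None):
    K,Rm,t=c or cal(n)
    x=(u-K[0,2])/K[0,0]; y=(v-K[1,2])/K[1,1]
    if n=="wrist":
        r=np.hypot(x,y); s=np.sin(r)/r if r>1e-9 else 1; d=np.array([x*s,y*s,np.cos(r)])
    else: d=np.array([x,y,1.])
    return -Rm.T@t, Rm.T@d
def onplane(n,u,v,z,c=None):
    o,d=ray(n,u,v,c); return o+d*(z-o[2])/d[2]
def depthpt(n,u,v,dep,c=None):
    o,d=ray(n,u,v,c)
    K,Rm,t=c or cal(n); k=(Rm@d)[2]
    return o+d*dep/k
def proj(n,P,c=None):
    K,Rm,t=c or cal(n); p=Rm@np.asarray(P)+t
    if n=="wrist":
        th=np.arctan2(np.hypot(p[0],p[1]),p[2]); f=th/np.hypot(p[0],p[1]); q=p[:2]*f
    else: q=p[:2]/p[2]
    return q[0]*K[0,0]+K[0,2], q[1]*K[1,1]+K[1,2]
def snap(n,name):
    c=cal(n); im,d=grab_frame(n); cv2.imwrite(f"pics/{name}.png",im[:,:,::-1]); np.savez(f"pics/{name}.npz",im=im,d=d,K=c[0],R=c[1],t=c[2]); return im,d,c
def load(name):
    z=np.load(f"pics/{name}.npz"); return z["im"],z["d"],(z["K"],z["R"],z["t"])
E
python3 - <<'E'
from h import *
for n in("scene","side","wrist"):
    im,d,c=snap(n,n+"0"); print(n,c[0][0],c[0][1],-c[1].T@c[2], c[1][2])
s=robot.state(); print(s)
a=cv2.imread("pics/scene0.png");b=cv2.imread("pics/side0.png")
E
```

```text
pics
scene [423.56129883   0.         282.18490301] [  0.         423.56129883 204.65924681] [ 1.34771217 -0.27828581  0.75294292] [-0.71244869  0.27386048 -0.6460784 ]
side [403.75856002   0.         282.14460259] [  0.         403.75856002 208.88454293] [0.49315494 0.9719508  0.83276626] [ 0.08074256 -0.79124216 -0.6061489 ]
wrist [325.1922621    0.         278.46712582] [  0.         325.1922621  209.00915719] [0.72509794 0.08383461 0.37333604] [-0.00222883 -0.32698507 -0.94502688]
{'time': 0.15, 'qpos': array([-0.09349311,  0.59195219,  0.04828082,  1.60951848, -0.03329969,
        0.94270102, -0.03373381]), 'joint_velocities': array([-6.17842370e-04, -3.02917442e-03,  1.45761192e-03, -4.27842633e-03,
        3.46024729e-04,  1.27544906e-05, -1.10333588e-03]), 'effort': array([ 2.83839137e-03, -5.49247491e+01,  1.54947661e+00, -1.98453355e+01,
        9.54968476e-03,  5.72513367e-03,  5.49048636e-06]), 'tcp_pos': array([7.24375330e-01, 2.81561551e-05, 2.38374590e-01]), 'ee_rot': array([-3.13981971e+00,  8.45876700e-05,  1.57086042e+00]), 'force': array([-0.02381828,  0.82898752,  0.41225766]), 'moment': array([ 0.03850915,  0.04423325, -0.05477419]), 'grasp_force': 0.0, 'gripper_width': 0.9953658333378349}
```

View pics/scene0.png

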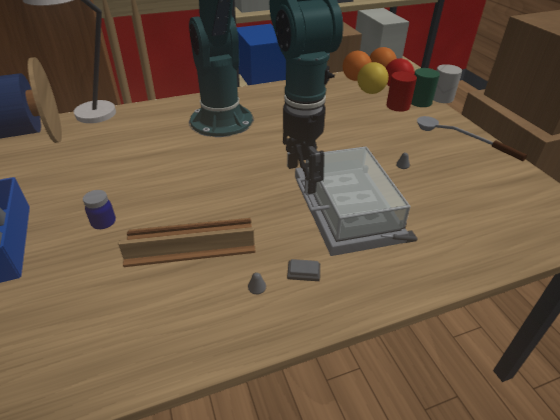

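View pics/side0.png

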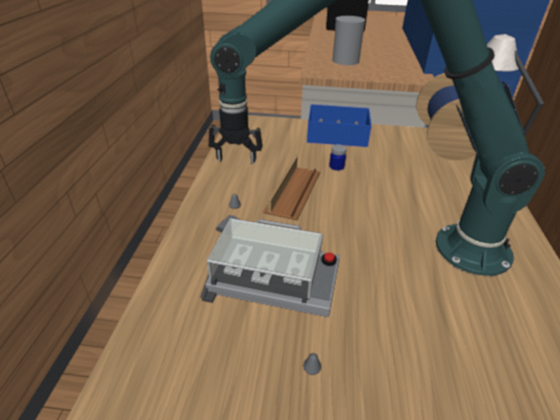

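View pics/wrist0.png

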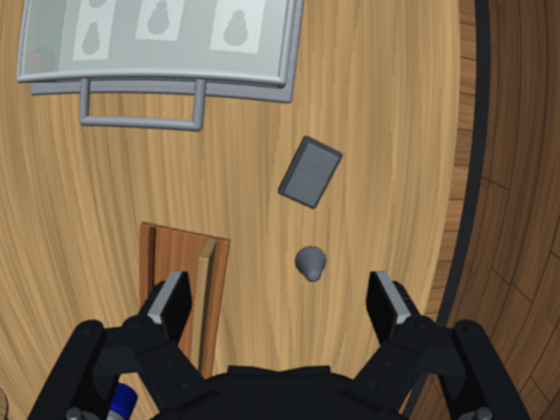

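The scene shows three plates under the hood (plates at about (265,262) in the side view). The button is at side (329,259), the handle faces -y, and the stand is at scene (190,240). I'll raise the wrist camera for a better overview.

Emit:
apply_moves(dp=[[0.4,-0.04,-0.24],[0.4,-0.04,-0.24],[0.4,-0.04,-0.24],[0.4,-0.04,-0.24],[0.4,-0.04,-0.24],[0.4,-0.04,-0.24],[0.4,-0.04,-0.24],[0.4,-0.04,-0.24],[0.4,-0.04,-0.24],[0.4,-0.04,-0.24],[0,0,0],[0,0,0]], dr=[[0,0,0],[0,0,0],[0,0,0],[0,0,0],[0,0,0],[0,0,0],[0,0,0],[0,0,0],[0,0,0],[0,0,0],[0,0,0],[0,0,0]], grip=[0,0,0,0,0,0,0,0,0,0,0,0])

```text
time: 1.35
tcp_pos: [0.705, 0.2003, 0.3594]
ee_rot: [3.141, 0.001, 1.572]
force: [-0.6, -0.8, -0.7]
gripper_width: 0.001
grasp_force: 0.0
```

```bash
python3 - <<'E'
from h import *
im,d,c=snap("wrist","wrist1"); print(robot.state()["tcp_pos"],robot.state()["qpos"])
E
```

```text
[0.70495753 0.19861982 0.35872068] [-0.36411872  0.5078044   0.04285157  1.46265827 -0.02093085  1.17297671
 -0.31958673]
```

View pics/wrist1.png

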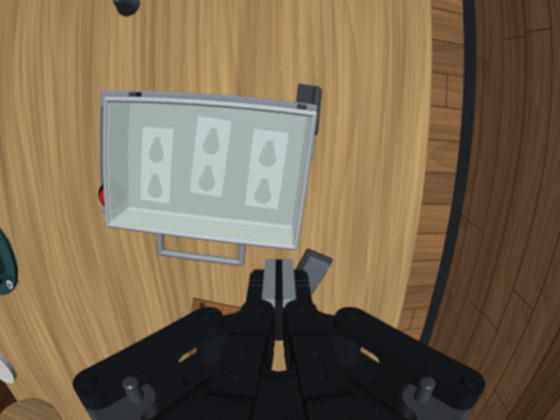

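The wrist view shows three plates (around (156,163), (210,157), (267,168)), the handle bar from about (160,252) to (242,263), and the button at (103,196). Next I'll measure these.

```bash
cat >> h.py <<'E'
def tri(obs):
    A=np.zeros((3,3));b=np.zeros(3)
    for n,u,v,c in obs:
        o,d=ray(n,u,v,c); d=d/np.linalg.norm(d); M=np.eye(3)-np.outer(d,d); A+=M;b+=M@o
    X=np.linalg.solve(A,b)
    return X,[float(np.hypot(*(np.array(proj(n,X,c))-[u,v]))) for n,u,v,c in obs]
def redmask(im):
    h=cv2.cvtColor(im,cv2.COLOR_RGB2HSV); return (((h[...,0]<6)|(h[...,0]>174))&(h[...,1]>170)&(h[...,2]>90)).astype(np.uint8)
E
python3 - <<'E'
from h import *
W0,W1,S,C=[load(n) for n in("wrist0","wrist1","side0","scene0")]
for n,L,roi in(("side",S,(230,290,300,360)),("wrist",W1,(170,220,80,140))):
    m=redmask(L[0]); k=np.zeros_like(m);k[roi[0]:roi[1],roi[2]:roi[3]]=1; v,u=np.nonzero(m*k); print(n,"red",len(u),u.mean(),v.mean(),u.min(),u.max(),v.min(),v.max())
    dd=L[1][v,u]; print(np.median(dd),depthpt(n,u.mean(),v.mean(),np.median(dd),L[2]), onplane(n,u.mean(),v.mean(),.05,L[2]))
# bright plates wrist1
im,d,c=W1
g=cv2.cvtColor(im,cv2.COLOR_RGB2GRAY)
print("gray plate/bed",g[163,145:175:4],g[160,180:190:3])
for u,v in((148,180),(185,160),(205,160),(262,180),(205,215),(202,252),(312,262),(210,97)):
    print((u,v),im[v,u],d[v,u],depthpt("wrist",u,v,d[v,u],c))
big=cv2.resize(W0[0][60:400,20:260],None,fx=2.3,fy=1.75)
a=cv2.resize(W1[0][80:275,85:325],(720,585),interpolation=cv2.INTER_CUBIC)
cv2.imwrite("pics/w1crop.png",a[:,:,::-1])
b=cv2.resize(C[0][205:275,110:270],(800,350),interpolation=cv2.INTER_CUBIC)
b2=cv2.resize(S[0][155:225,220:340],(411,240),interpolation=cv2.INTER_CUBIC)
e=cv2.resize(W0[0][215:385,125:245],(170,240))
o=np.zeros((600,800,3),np.uint8); o[:350]=b;o[355:595,:411]=b2;o[355:595,420:590]=e
cv2.imwrite("pics/stand.png",o[:,:,::-1])
E
```

```text
side red 72 328.93055555555554 256.8333333333333 324 334 253 261
1.1082093 [0.44335333 0.1588142  0.05928897] [0.44275525 0.14904895 0.05      ]
wrist red 43 101.13953488372093 196.1860465116279 99 103 190 203
0.45126313 [0.43153929 0.15462797 0.06162386] [0.42418243 0.15114873 0.05      ]
gray plate/bed [198 198 197 193 198 199 198 172] [172 171 172 172]
(148, 180) [187 201 199] 0.38947996 [0.53973614 0.19112046 0.11437811]
(185, 160) [163 177 174] 0.38176912 [0.59164663 0.21526586 0.11417431]
(205, 160) [190 202 200] 0.38092834 [0.61715903 0.21484012 0.11521569]
(262, 180) [164 177 175] 0.3897512 [0.685629   0.18939918 0.11470996]
(205, 215) [170 182 180] 0.40386012 [0.61266481 0.14455361 0.11531697]
(202, 252) [173 140  94] 0.54880613 [5.73346921e-01 3.38989609e-02 2.69345016e-04]
(312, 262) [ 91  99 105] 0.5273254 [0.76069571 0.02926155 0.02464138]
(210, 97) [129 135 144] 0.4306131 [0.609328   0.29121367 0.03614301]
```

View pics/w1crop.png

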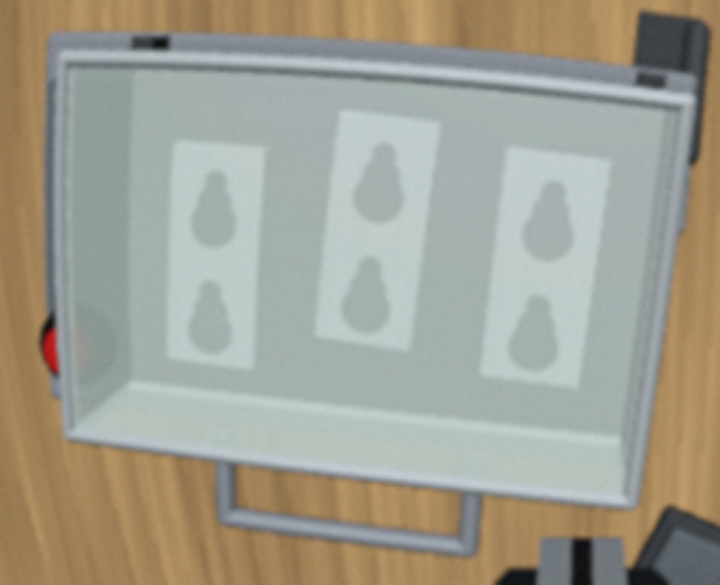

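View pics/stand.png

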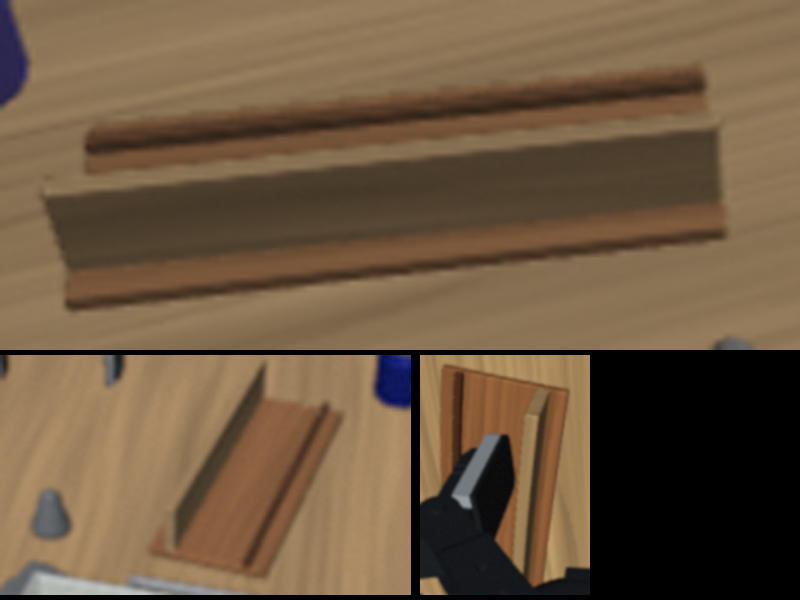

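The crops show all four stand corners and the handle ends. I'll triangulate those.

```bash
python3 - <<'E'
from h import *
np.set_printoptions(precision=4,suppress=True)
W0,W1,S,C=[load(n)[2] for n in("wrist0","wrist1","side0","scene0")]
print("handle L",tri([("wrist",83,121.5,W0),("wrist",160,252.3,W1)]))
print("handle R",tri([("wrist",198,126,W0),("wrist",242,262.5,W1)]))
for p in((160,252.3),(242,262.5)): print(onplane("wrist",*p,.087,W1))
for p in((83,121.5),(198,126)): print(onplane("wrist",*p,.087,W0))
print("rear floor far (y-)",onplane("scene",123.6,266.6,0,C)," near",onplane("scene",255,252.2,0,C))
print("bb top rear",onplane("scene",119,244,.062,C),onplane("scene",253.6,230.6,.062,C))
print("bb top tri far",tri([("scene",119,244,C),("side",297.4,157.3,S)]),"near",tri([("scene",253.6,230.6,C),("side",270.5,201.4,S)]))
print("floor front near side",onplane("side",297.4,219.7,.01,S),"w0",onplane("wrist",141.2,222.8,.01,W0),"rear near w0",onplane("wrist",229.4,239,.01,W0),"side",onplane("side",264.4,211.3,0.01,S))
print("floor front far side",onplane("side",319.9,171.9,.01,S))
# plates corners in wrist1 crop/3
P={"A":[(173,140),(266,147),(252,369),(167,358)],"B":[(341,109),(441,122),(411,351),(316,338)],"C":[(506,147),(610,159),(578,388),(481,375)]}
for k,q in P.items():
    X=np.array([onplane("wrist",85+u/3,80+v/3,.052,W1) for u,v in q]); l=(X[0]+X[1]-X[2]-X[3])/2
    print(k,X.mean(0),np.linalg.norm(l),np.degrees(np.arctan2(l[1],l[0])),np.linalg.norm((X[1]+X[2]-X[0]-X[3])/2))
# scene & side depth of stand
im,d,c=load("scene0")
g=[(190,232),(150,238),(230,231),(190,228),(190,245),(190,256)]
for u,v in g: print((u,v),im[v,u],depthpt("scene",u,v,d[v,u],c))
E
```

```text
handle L (array([0.5322, 0.0761, 0.0885]), [0.06213103247791619, 0.04181000822199256])
handle R (array([0.6536, 0.0632, 0.0894]), [0.3798313027829148, 0.23670747364358186])
[0.5317 0.0753 0.087 ]
[0.6536 0.0621 0.087 ]
[0.5311 0.076  0.087 ]
[0.6526 0.063  0.087 ]
rear floor far (y-) [ 0.6006 -0.386   0.    ]  near [ 0.6621 -0.0839  0.    ]
bb top rear [ 0.5887 -0.3812  0.062 ] [ 0.6513 -0.0818  0.062 ]
bb top tri far (array([ 0.5777, -0.3825,  0.0513]), [0.26065790695892177, 0.15470815995678538]) near (array([ 0.6402, -0.0795,  0.0525]), [0.5030513786512235, 0.36820518467363617])
floor front near side [ 0.5468 -0.0518  0.01  ] w0 [ 0.5485 -0.0608  0.01  ] rear near w0 [ 0.6637 -0.0812  0.01  ] side [ 0.6597 -0.0801  0.01  ]
floor front far side [ 0.4872 -0.3558  0.01  ]
A [0.5273 0.1975 0.052 ] 0.1101235205264714 81.96812057476129 0.04733696226056796
B [0.6101 0.2067 0.052 ] 0.11039188521330971 80.4921747156899 0.04713842719116484
C [0.6882 0.1881 0.052 ] 0.10998752177557845 82.61108747376237 0.04713964808407527
(190, 232) [113  81  55] [ 0.5498 -0.2188  0.0108]
(150, 238) [133 110  80] [ 0.5937 -0.313   0.0625]
(230, 231) [135 112  82] [ 0.6336 -0.1342  0.062 ]
(190, 228) [57 41 28] [ 0.538  -0.2162  0.0132]
(190, 245) [78 64 46] [ 0.6165 -0.2292  0.0321]
(190, 256) [121  87  59] [ 0.6308 -0.2348  0.0107]
```

Poses are clear. The hotplate yaw is about -6°, with the hinge at about (0.616, 0.283), the handle at (0.593, 0.070, 0.088) and the button at (0.442, 0.156, 0.06). The stand origin is about (0.592, -0.226) with yaw about -11.6°. I'll go over the button and turn the tool.

Emit:
apply_moves(dp=[[-0.07,-0.44,0.33],[-0.07,-0.44,0.33],[-0.07,-0.44,0.33],[-0.07,-0.44,0.33],[-0.07,-0.44,0.33],[-0.07,-0.44,0.33],[-0.07,-0.44,0.33],[-0.07,-0.44,0.33],[-0.07,-0.44,0.33],[-0.07,-0.44,0.33],[-0.07,-0.44,0.33],[-0.07,-0.44,0.33]], dr=[[0,0,0],[0,0,0],[0,0,0],[0,0,0],[0,0,0],[0,0,0],[0,0,0],[0,0,0],[0,0,0],[0,0,0],[0,0,0],[0,0,0]], grip=[0,0,0,0,0,0,0,0,0,0,0,0])

```text
time: 2.6
tcp_pos: [0.4402, 0.1557, 0.1605]
ee_rot: [-3.141, 0.001, 1.567]
force: [0.2, -0.2, 0.3]
gripper_width: -0.003
grasp_force: 0.0
```

Emit:
apply_moves(dp=[[0,0,0],[0,0,0],[0,0,0],[0,0,0],[0,0,0],[0,0,0],[0,0,0],[0,0,0],[0,0,0],[0,0,0],[0,0,0],[0,0,0]], dr=[[0,0,-0.95],[0,0,-0.95],[0,0,-0.95],[0,0,-0.95],[0,0,-0.95],[0,0,-0.95],[0,0,-0.95],[0,0,-0.95],[0,0,-0.95],[0,0,-0.95],[0,0,-0.95],[0,0,0]], grip=[0,0,0,0,0,0,0,0,0,0,0,0])

```text
time: 3.8
tcp_pos: [0.4411, 0.1559, 0.1608]
ee_rot: [-3.14, -0.001, 3.027]
force: [0.3, 0.5, 0.6]
gripper_width: -0.001
grasp_force: 0.0
```

```bash
python3 - <<'E'
from h import *
np.set_printoptions(precision=4,suppress=True)
im,d,c=snap("wrist","wrist2"); print(robot.state()["tcp_pos"],robot.state()["ee_rot"],robot.state()["qpos"])
m=redmask(im); n,l,st,ce=cv2.connectedComponentsWithStats(m)
for i in range(1,n):
    if st[i,4]>40: print(st[i],ce[i],d[int(ce[i][1]),int(ce[i][0])],depthpt("wrist",*ce[i],d[int(ce[i][1]),int(ce[i][0])],c))
S=load("side0")[2]
if n>1:
    i=1+np.argmax(st[1:,4]); print(tri([("wrist",*ce[i],c),("side",329,256.8,S)]))
E
```

```text
[0.441  0.1562 0.1609] [-3.1405 -0.0009  3.0246] [-0.126   0.4233 -0.3994  2.2273  0.3144  0.5442  0.6888]
[259 194  36  36 998] [276.2846 211.3597] 0.24698602 [0.4393 0.1539 0.063 ]
(array([0.4426, 0.1534, 0.0541]), [0.3147766040687358, 0.09104500067351085])
```

Emit:
apply_moves(dp=[[0,0,0.42],[0,0,0.42],[0,0,0.42],[0,0,0.42],[0,0,0.06],[0,0,0.06],[0,0,0.06],[0,0,0.06]], dr=[[0,0,0],[0,0,0],[0,0,0],[0,0,0],[0,0,0],[0,0,0],[0,0,0],[0,0,0]], grip=[0,0,0,0,0,0,0,0])

```text
time: 4.65
tcp_pos: [0.4414, 0.1578, 0.066]
ee_rot: [3.142, 0.001, 3.029]
force: [-0.8, -1.1, 3.8]
gripper_width: -0.0
grasp_force: 1.9
```

Emit:
apply_moves(dp=[[0,0,0.05],[0,0,0.05],[0,0,0]], dr=[[0,0,0],[0,0,0],[0,0,0]], grip=[0,0,0])

```text
time: 4.95
tcp_pos: [0.4414, 0.1579, 0.0635]
ee_rot: [-3.14, 0.003, 3.03]
force: [-5.1, -2.1, 35.6]
gripper_width: 0.004
grasp_force: 17.9
```

Emit:
apply_moves(dp=[[0,0,-0.5],[0,0,-0.5],[0,0,-0.5],[0,0,-0.5],[-0.4,-0.18,0],[-0.4,-0.18,0],[-0.4,-0.18,0],[-0.4,-0.18,0],[-0.4,-0.18,0],[-0.4,-0.18,0],[-0.4,-0.18,0],[-0.4,-0.15,0]], dr=[[0,0,0],[0,0,0],[0,0,0],[0,0,0],[0,0,0],[0,0,0],[0,0,0],[0,0,0],[0,0,0],[0,0,0],[0,0,0],[0,0,0]], grip=[0,0,0,0,0.38,0.38,0.38,0.38,0.38,0.38,0.38,0.38])

```text
time: 6.15
tcp_pos: [0.593, 0.0692, 0.1605]
ee_rot: [3.142, 0.001, 3.029]
force: [0.4, 0.4, 0.4]
gripper_width: 0.378
grasp_force: 0.0
```

```bash
python3 - <<'E'
from h import *
im,d,c=snap("wrist","wrist3"); print(robot.state())
E
```

```text
{'time': 6.2, 'qpos': array([ 0.09711671,  0.56093792, -0.39873079,  1.94684307,  0.33248218,
        0.69217985,  0.95019835]), 'joint_velocities': array([-0.01139652, -0.01945031,  0.00877373,  0.0277051 , -0.00046847,
       -0.02767403, -0.04949561]), 'effort': array([ -4.67880026, -48.66440177,  -7.717655  , -11.11873269,
        -0.55046417,   0.48452156,   0.06307998]), 'tcp_pos': array([0.5971981 , 0.06683779, 0.16070161]), 'ee_rot': array([3.14145976, 0.00546071, 3.02527124]), 'force': array([ 4.30683586, -2.07234318, -0.22227642]), 'moment': array([-0.06499563, -0.20278317, -0.03462666]), 'grasp_force': 0.0, 'gripper_width': 0.37400528322699794}
```

View pics/wrist3.png

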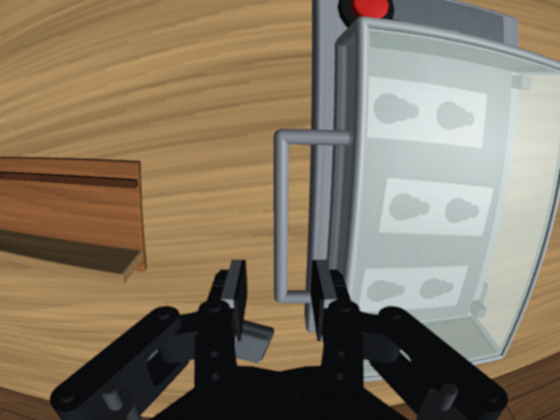

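The bar, at image column 280, lies midway between the fingers. Descending to grip it.

Emit:
apply_moves(dp=[[0,0,0.34],[0,0,0.34],[0,0,0.34],[0,0,0.34],[0,0,0.32],[0,0,0],[0,0,0],[0,0,0],[0,0,0],[0,0,0]], dr=[[0,0,0],[0,0,0],[0,0,0],[0,0,0],[0,0,0],[0,0,0],[0,0,0],[0,0,0],[0,0,0],[0,0,0]], grip=[0.38,0.38,0.38,0.38,0.38,0.38,0,0,0,0], grip_force=30)

```text
time: 7.2
tcp_pos: [0.5921, 0.0707, 0.0763]
ee_rot: [3.141, 0.0, 3.03]
force: [0.2, 1.4, -2.2]
gripper_width: 0.104
grasp_force: 29.2
```

Emit:
apply_moves(dp=[[0,0.05,-0.21],[0,0.06,-0.21],[0,0.07,-0.21],[0,0.08,-0.2],[0,0.09,-0.2],[0,0.1,-0.19],[0,0.11,-0.19],[0,0.12,-0.18],[0,0.13,-0.18],[0,0.13,-0.17],[0,0.15,-0.16],[0,0.15,-0.16]], dr=[[0,0,0],[0,0,0],[0,0,0],[0,0,0],[0,0,0],[0,0,0],[0,0,0],[0,0,0],[0,0,0],[0,0,0],[0,0,0],[0,0,0]], grip=[0,0,0,0,0,0,0,0,0,0,0,0], grip_force=40)

```text
time: 8.4
tcp_pos: [0.599, 0.1308, 0.19]
ee_rot: [-3.139, -0.0, 3.029]
force: [1.2, -1.9, -4.1]
gripper_width: 0.101
grasp_force: 38.8
```

Emit:
apply_moves(dp=[[0,0.16,-0.15],[0,0.17,-0.14],[0,0.18,-0.13],[0,0.18,-0.12],[0,0.19,-0.11],[0,0.19,-0.11],[0,0.2,-0.09],[0,0.2,-0.09],[0,0.2,-0.07],[0,0.21,-0.07],[0,0.21,-0.05],[0,0.22,-0.05]], dr=[[0,0,0],[0,0,0],[0,0,0],[0,0,0],[0,0,0],[0,0,0],[0,0,0],[0,0,0],[0,0,0],[0,0,0],[0,0,0],[0,0,0]], grip=[0,0,0,0,0,0,0,0,0,0,0,0])

```text
time: 9.6
tcp_pos: [0.6127, 0.2485, 0.25]
ee_rot: [3.139, 0.002, 3.03]
force: [1.2, -1.2, 3.3]
gripper_width: 0.099
grasp_force: 41.6
```

Emit:
apply_moves(dp=[[0,0.22,-0.04],[0,0.22,-0.02],[0,0.22,0],[0,0.22,0],[0,0.22,0.02],[0,0.22,0.02],[0,0,0],[0,0,0],[0,0,0],[0,0,-0.3],[0,0,-0.4],[0,0,-0.4]], dr=[[0,0,0],[0,0,0],[0,0,0],[0,0,0],[0,0,0],[0,0,0],[0,0,0],[0,0,0],[0,0,0],[0,0,0],[0,0,0],[0,0,0]], grip=[0,0,0,0,0,0,0.4,0.4,0.4,0.4,0.4,0.4])

```text
time: 10.8
tcp_pos: [0.6188, 0.3102, 0.3053]
ee_rot: [-3.138, -0.001, 3.029]
force: [-0.0, -0.2, 0.6]
gripper_width: 0.4
grasp_force: 0.0
```

```bash
python3 - <<'E'
from h import *
print(robot.state()["tcp_pos"],robot.state()["force"])
for n in ("side","scene"): snap(n,n+"4")
a=load("side4")[0][150:350,150:400]; b=load("scene4")[0][120:300,100:440]
o=np.zeros((600,800,3),np.uint8);o[:300,:375]=cv2.resize(a,(375,300));o[:300,380:380+415]=cv2.resize(load("wrist3")[0],(415,300)); o[300:]=cv2.resize(b,(800,300)) if 0 else cv2.copyMakeBorder(cv2.resize(b,(566,300)),0,0,0,234,cv2.BORDER_CONSTANT)
cv2.imwrite("pics/open.png",o[:,:,::-1])
E
```

```text
[0.61878838 0.31016392 0.30527569] [-0.01098066 -0.2105453   0.56717372]
```

View pics/open.png

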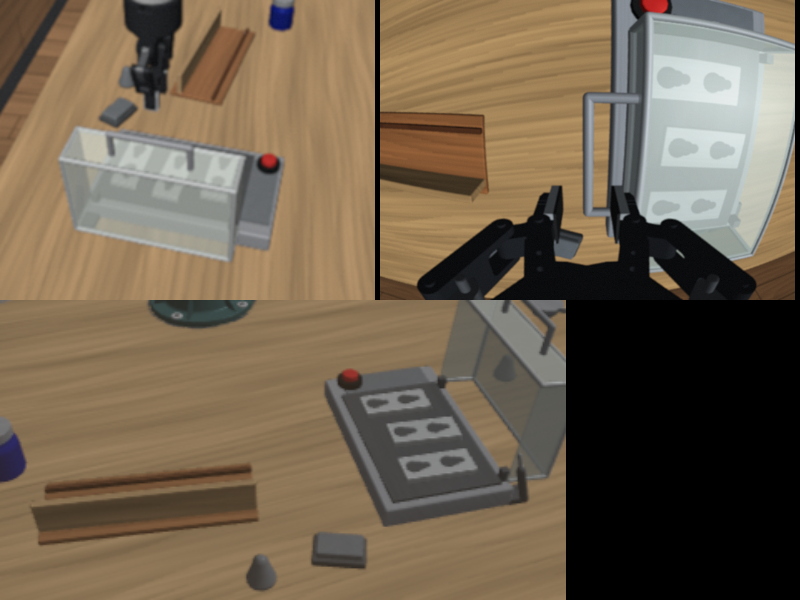

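The hood stands open and the three plates are exposed. I'll move the wrist camera above them, on the -y side.

Emit:
apply_moves(dp=[[0,-0.4,-0.1],[0,-0.4,-0.1],[0,-0.4,-0.1],[0,-0.4,-0.1],[0,-0.4,-0.1],[0,-0.4,-0.1],[0,-0.4,-0.1],[0,-0.4,-0.1],[0,-0.2,0]], dr=[[0,0,0],[0,0,0],[0,0,0],[0,0,0],[0,0,0],[0,0,0],[0,0,0],[0,0,0],[0,0,0]], grip=[0.7,0.7,0.7,0.7,0.7,0.7,0.7,0.7,0.7])

```text
time: 11.8
tcp_pos: [0.5999, 0.1379, 0.3442]
ee_rot: [-3.138, -0.0, 3.025]
force: [0.6, -0.5, -0.4]
gripper_width: 0.703
grasp_force: 0.0
```

Emit:
apply_moves(dp=[[0,0,0],[0,0,0],[0,0,0],[0,0,0],[0,0,0],[0,0,0],[0,0,0],[0,0,0],[0,0,0],[0,0,0],[0,0,0],[0,0,0]], dr=[[0,0,-1],[0,0,-1],[0,0,-1],[0,0,-1],[0,0,-1],[0,0,-1],[0,0,-1],[0,0,-1],[0,0,-1],[0,0,-1],[0,0,-1],[0,0,0]], grip=[0.7,0.7,0.7,0.7,0.7,0.7,0.7,0.7,0.7,0.7,0.7,0.7])

```text
time: 13.0
tcp_pos: [0.5998, 0.1417, 0.3433]
ee_rot: [3.14, -0.001, -1.719]
force: [0.0, 0.4, -0.4]
gripper_width: 0.695
grasp_force: 0.0
```

```bash
cat >> h.py <<'E'
def plates(name,zt=.052,n="wrist"):
    im,d,c=load(name); hs=cv2.cvtColor(im,cv2.COLOR_RGB2HSV)
    m=((hs[...,1]<45)&(hs[...,2]>150)).astype(np.uint8)
    cs,_=cv2.findContours(m,cv2.RETR_EXTERNAL,cv2.CHAIN_APPROX_NONE); out=[]
    for q in cs:
        if cv2.contourArea(q)<400: continue
        P=np.array([onplane(n,u,v,zt,c)[:2] for u,v in q[:,0]]); (cx,cy),(w,h),a=cv2.minAreaRect((P*1000).astype(np.float32))
        if w<h: w,h=h,w; a+=90
        mk=np.zeros_like(m); cv2.drawContours(mk,[q],-1,1,-1); mk=cv2.erode(mk,np.ones((5,5)))
        vv,uu=np.nonzero(mk); zz=[depthpt(n,u,v,d[v,u],c)[2] for u,v in list(zip(uu,vv))[::20] if d[v,u]>0]
        if 90<w<130 and 38<h<60: out.append((cx,cy,a%180,w,h,np.median(zz) if zz else None)); print(np.round(out[-1],4), q[:,0].mean(0))
    return out
E
python3 - <<'E'
from h import *
np.set_printoptions(precision=4,suppress=True)
s=robot.state(); print(s["tcp_pos"],s["ee_rot"],s["qpos"])
im,d,c=snap("wrist","wrist5"); plates("wrist5")
E
```

```text
[0.5998 0.1417 0.3433] [ 3.1397 -0.001  -1.7185] [ 0.2688  0.455  -0.8148  1.7265  0.3627  1.1204  2.3371]
[608.5457 207.2889  80.6012 109.6213  47.5462   0.0526] [278.9668 209.9573]
[687.3965 188.046   82.2153 108.6235  47.9416   0.0527] [221.4396 205.3237]
[526.526  197.6463  82.0791 109.4005  47.6874   0.0526] [336.1706 195.4028]
```

View pics/wrist5.png

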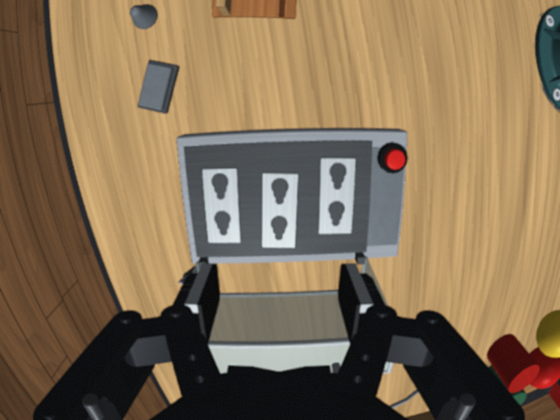

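The wrist view confirms the three plates at about (336,195), (279,210) and (221,205), tops at z = 0.0526. I'll take plate A, nearest the button, first.

Emit:
apply_moves(dp=[[-0.09,0.16,0.48],[-0.09,0.16,0.48],[-0.09,0.16,0.48],[-0.09,0.16,0.48],[-0.09,0.16,0.48],[-0.09,0.16,0.48],[-0.09,0.16,0.48],[-0.09,0.16,0.48],[-0.09,0.16,0.48],[-0.08,0.17,0.48],[0,0,0],[0,0,0]], dr=[[0,0,0],[0,0,0],[0,0,0],[0,0,0],[0,0,0],[0,0,0],[0,0,0],[0,0,0],[0,0,0],[0,0,-0.07],[0,0,0],[0,0,0]], grip=[0.7,0.7,0.7,0.7,0.7,0.7,0.7,0.7,0.7,0.7,0.7,0.7])

```text
time: 14.25
tcp_pos: [0.5273, 0.1986, 0.1044]
ee_rot: [3.141, -0.001, -1.709]
force: [-0.1, 0.5, 0.7]
gripper_width: 0.695
grasp_force: 0.0
```

Emit:
apply_moves(dp=[[0,0,0.3],[0,0,0.3],[0,0,0.2],[0,0,0.1],[0,0,0.06],[0,0,0]], dr=[[0,0,0],[0,0,0],[0,0,0],[0,0,0],[0,0,0],[0,0,0]], grip=[0.7,0.7,0.7,0.7,0.7,0.7])

```text
time: 14.85
tcp_pos: [0.527, 0.1989, 0.0559]
ee_rot: [3.141, -0.0, -1.707]
force: [-0.5, 0.2, 0.3]
gripper_width: 0.694
grasp_force: 0.0
```

Emit:
apply_moves(dp=[[0,0,0.06],[0,0,0.04],[0,0,0]], dr=[[0,0,0],[0,0,0],[0,0,0]], grip=[0.7,0.7,0.7])

```text
time: 15.15
tcp_pos: [0.5272, 0.1989, 0.0512]
ee_rot: [-3.142, -0.0, -1.708]
force: [0.0, -0.4, 0.4]
gripper_width: 0.699
grasp_force: 0.0
```

Emit:
apply_moves(dp=[[0,0,0.04],[0,0,0.04],[0,0,0]], dr=[[0,0,0],[0,0,0],[0,0,0]], grip=[0.7,0.7,0.7])

```text
time: 15.45
tcp_pos: [0.5271, 0.1988, 0.0471]
ee_rot: [3.141, -0.0, -1.708]
force: [-0.5, -0.8, 0.6]
gripper_width: 0.698
grasp_force: 0.0
```

Emit:
apply_moves(dp=[[0,0,0],[0,0,0],[0,0,0],[0,0,0],[0,0,0]], dr=[[0,0,0],[0,0,0],[0,0,0],[0,0,0],[0,0,0]], grip=[0.4,0.4,0.4,0.4,0.4], grip_force=60)

```text
time: 15.95
tcp_pos: [0.5273, 0.1991, 0.0477]
ee_rot: [-3.141, 0.0, -1.708]
force: [-0.8, -0.3, 5.5]
gripper_width: 0.544
grasp_force: 62.7
```

Emit:
apply_moves(dp=[[0,0,-0.2],[0,0,-0.4],[0,0,-0.6],[0,0,-0.6],[0,0,-0.6],[0,0,-0.6],[0.5,0,0],[0.6,0,0],[0.6,0,0],[0.6,0,0],[0.6,0,0],[0.6,0,0]], dr=[[0,0,0],[0,0,0],[0,0,0],[0,0,0],[0,0,0],[0,0,0],[0,0,0],[0,0,0],[0,0,0],[0,0,0],[0,0,0],[0,0,0]], grip=[0.4,0.4,0.4,0.4,0.4,0.4,0.4,0.4,0.4,0.4,0.4,0.4])

```text
time: 17.15
tcp_pos: [0.5024, 0.0241, 0.1972]
ee_rot: [3.141, -0.0, -1.707]
force: [0.1, 0.2, -1.6]
gripper_width: 0.542
grasp_force: 62.1
```

Emit:
apply_moves(dp=[[0,0,0],[0,0,0],[0,0,0],[0,0,0],[0,0,0],[0,0,0],[0,0,0],[0,0,0],[0,0,0],[0,0,0],[0,0,0],[0,0,0]], dr=[[0,0,0.98],[0,0,0.98],[0,0,0.98],[0,0,0.98],[0,0,0.98],[0,0,0.98],[0,0,0.98],[0,0,0.98],[0,0,0.98],[0,0,0.98],[0,0,0.95],[0,0,0.95]], grip=[0.4,0.4,0.4,0.4,0.4,0.4,0.4,0.4,0.4,0.4,0.4,0.4])

```text
time: 18.35
tcp_pos: [0.5026, 0.0255, 0.1972]
ee_rot: [-3.141, -0.001, 2.937]
force: [0.4, -0.3, -2.0]
gripper_width: 0.545
grasp_force: 62.1
```

```bash
python3 - <<'E'
from h import *
np.set_printoptions(precision=4,suppress=True)
s=robot.state(); print(s["tcp_pos"],s["ee_rot"],s["qpos"],s["gripper_width"])
for n,f in(("side","side0"),("scene","scene0")):
    im,d,c=load(f); h=cv2.cvtColor(im,cv2.COLOR_RGB2HSV); m=((abs(h[...,0].astype(int)-118)<8)&(h[...,1]>150)).astype(np.uint8)
    k,l,st,ce=cv2.connectedComponentsWithStats(m)
    for i in range(1,k):
        if st[i,4]>80: print(f,st[i],onplane(n,*ce[i],.035,c))
E
```

```text
[0.5026 0.0255 0.1972] [-3.1415 -0.001   2.9367] [ 0.116   0.3929 -0.3292  2.1283  0.2053  0.6508  1.012 ] 0.545002953596838
side0 [330 154  15  16 184] [ 0.4253 -0.4016  0.035 ]
scene0 [239  36  40  48 515] [-0.3375  0.221   0.035 ]
scene0 [   0  178   28   96 1326] [ 0.4163 -0.6182  0.035 ]
```

Emit:
apply_moves(dp=[[-0.22,-0.53,0],[-0.22,-0.53,0],[-0.22,-0.53,0],[-0.22,-0.53,0],[-0.22,-0.53,0],[-0.22,-0.53,0],[-0.22,-0.53,0],[-0.22,-0.53,0],[-0.22,-0.53,0],[-0.22,-0.53,0],[-0.2,-0.53,0],[-0.2,-0.52,0]], dr=[[0,0,0],[0,0,0],[0,0,0],[0,0,0],[0,0,0],[0,0,0],[0,0,0],[0,0,0],[0,0,0],[0,0,0],[0,0,0],[0,0,0]], grip=[0.4,0.4,0.4,0.4,0.4,0.4,0.4,0.4,0.4,0.4,0.4,0.4])

```text
time: 19.55
tcp_pos: [0.5671, -0.3123, 0.1969]
ee_rot: [3.141, -0.001, 2.942]
force: [-0.3, -0.4, -2.5]
gripper_width: 0.54
grasp_force: 62.1
```

Emit:
apply_moves(dp=[[0,0,0],[0,0,0],[0,0,0],[0,0,0],[0,0,0],[0,0,0],[0,0,0],[0,0,0]], dr=[[0,-0.75,0],[0,-0.75,0],[0,-0.75,0],[0,-0.75,0],[0,-0.75,0],[0,-0.75,0],[0,-0.75,0],[0,0,0]], grip=[0.4,0.4,0.4,0.4,0.4,0.4,0.4,0.4])

```text
time: 20.35
tcp_pos: [0.5574, -0.3229, 0.1907]
ee_rot: [-3.101, 0.468, 2.942]
force: [-0.9, 0.1, -2.2]
gripper_width: 0.54
grasp_force: 62.2
```

```bash
python3 - <<'E'
from h import *
np.set_printoptions(precision=4,suppress=True)
s=robot.state(); print(s["tcp_pos"],s["ee_rot"],s["qpos"],s["gripper_width"]); print(R.from_euler("xyz",s["ee_rot"]).as_matrix())
snap("wrist","w6");snap("scene","s6")
o=np.hstack([cv2.resize(load("w6")[0],(400,300)),cv2.resize(load("s6")[0][150:300,60:260],(400,300))]); cv2.imwrite("pics/v6.png",o[:,:,::-1])
E
```

```text
[ 0.5574 -0.3229  0.1907] [-3.1012  0.4677  2.9417] [ 0.8426  0.482  -0.4541  2.1347  0.8696  0.1542  1.0084] 0.5399448781014927
[[-0.8748  0.2162  0.4335]
 [ 0.1772  0.9757 -0.129 ]
 [-0.4508 -0.036  -0.8919]]
```

View pics/v6.png

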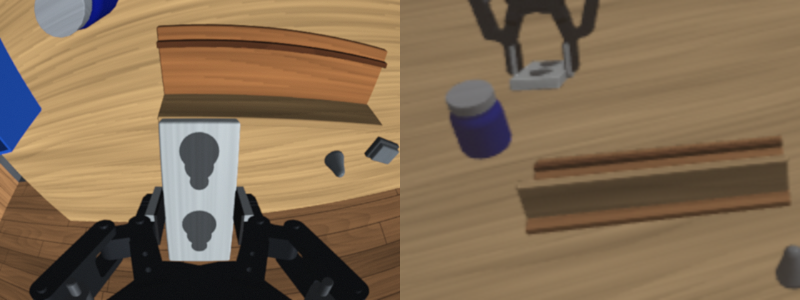

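The tool can't tilt outward past about 27° here, because q6 is at its limit. I'll set this plate flat on free bench near (0.52, 0.02), then regrasp it with the tool leaning 25° so placing needs less tilt.

Emit:
apply_moves(dp=[[0,0,0],[0,0,0],[0,0,0],[0,0,0],[0,0,0]], dr=[[0,0.87,0],[0,0.87,0],[0,0.87,0],[0,0.87,0],[0,0,0]], grip=[0.4,0.4,0.4,0.4,0.4])

```text
time: 20.95
tcp_pos: [0.5647, -0.3228, 0.1917]
ee_rot: [-3.109, 0.004, 2.923]
force: [0.4, 1.2, -2.3]
gripper_width: 0.54
grasp_force: 62.3
```

Emit:
apply_moves(dp=[[0.2,0.54,0],[0.2,0.54,0],[0.2,0.54,0],[0.2,0.54,0],[0.2,0.54,0],[0.2,0.54,0],[0.2,0.54,0],[0.2,0.54,0],[0.2,0.54,0],[0.2,0.54,0],[0.2,0.54,0],[0.2,0.54,0]], dr=[[0,0,0],[0,0,0],[0,0,0],[0,0,0],[0,0,0],[0,0,0],[0,0,0],[0,0,0],[0,0,0],[0,0,0],[0,0,0],[0,0,0]], grip=[0.4,0.4,0.4,0.4,0.4,0.4,0.4,0.4,0.4,0.4,0.4,0.4])

```text
time: 22.15
tcp_pos: [0.5118, 0.02, 0.1789]
ee_rot: [-3.106, 0.0, 2.923]
force: [0.1, 0.0, -2.3]
gripper_width: 0.543
grasp_force: 62.3
```

```bash
cat >> h.py <<'E'
def rel(yaw,lean=0,pos=None):
    "tool-frame move from here to: yaw (deg), turned by lean deg about tool y, TCP at pos"
    s=robot.state(); A=R.from_euler("xyz",s["ee_rot"]); B=R.from_euler("zyx",[yaw,0,180],degrees=True)*R.from_euler("y",lean,degrees=True)
    print("tcp",np.round(s["tcp_pos"],4),"rpy",np.round(s["ee_rot"],3),"q",np.round(s["qpos"],2))
    print("dr units total",np.round(np.degrees((A.inv()*B).as_rotvec())/8,2))
    if pos is not None: print("dp before turn",np.round(A.inv().apply(np.array(pos)-s["tcp_pos"])/.05,2),"dp after turn",np.round(B.inv().apply(np.array(pos)-s["tcp_pos"])/.05,2))
E
python3 -c "
from h import *
rel(168.4,0,(.53,.02,.03))"
```

```text
tcp [0.5118 0.02   0.1789] rpy [-3.106  0.     2.923] q [ 0.43  0.52 -0.77  2.11  0.58  0.75  0.62]
dr units total [-0.25 -0.05 -3.02]
dp before turn [-0.35  0.18  2.97] dp after turn [-0.36 -0.07  2.98]
```

```bash
sed -i 's/"zyx",\[yaw,0,180\]/"ZYX",[yaw,0,180]/' h.py
python3 -c "
from h import *
rel(168.4,0,(.53,.02,.03))"
```

```text
tcp [0.5118 0.02   0.1789] rpy [-3.106  0.     2.923] q [ 0.43  0.52 -0.77  2.11  0.58  0.75  0.62]
dr units total [-0.26  0.   -0.12]
dp before turn [-0.35  0.18  2.97] dp after turn [-0.36  0.07  2.98]
```

Emit:
apply_moves(dp=[[-0.18,0,0.3],[-0.18,0,0.4],[0,0,0.5],[0,0,0.5],[0,0,0.5],[0,0,0.4],[0,0,0.2],[0,0,0.18],[0,0,0.1],[0,0,0.1],[0,0,0.1],[0,0,0]], dr=[[-0.13,0,-0.06],[-0.13,0,-0.06],[0,0,0],[0,0,0],[0,0,0],[0,0,0],[0,0,0],[0,0,0],[0,0,0],[0,0,0],[0,0,0],[0,0,0]], grip=[0.4,0.4,0.4,0.4,0.4,0.4,0.4,0.4,0.4,0.4,0.4,0.4])

```text
time: 23.35
tcp_pos: [0.5305, 0.0139, 0.0148]
ee_rot: [-3.14, -0.001, 2.939]
force: [-0.6, -0.2, -2.1]
gripper_width: 0.544
grasp_force: 62.2
```

Emit:
apply_moves(dp=[[0,0,0.06],[0,0,0.06],[0,0,0],[0,0,0],[0,0,0],[0,0,0],[0,0,-0.4],[0,0,-0.6],[0,0,0],[0,0,0],[0,0,0],[0,0,0]], dr=[[0,0,0],[0,0,0],[0,0,0],[0,0,0],[0,0,0],[0,0,0],[0,0,0],[0,0,0],[0,0.78,0],[0,0.78,0],[0,0.78,0],[0,0.78,0]], grip=[0.4,0.4,0.4,0.7,0.7,0.7,0.7,0.7,0.7,0.7,0.7,0.7])

```text
time: 24.55
tcp_pos: [0.5311, 0.0135, 0.0598]
ee_rot: [-3.142, -0.439, 2.938]
force: [-0.2, -0.2, 0.1]
gripper_width: 0.698
grasp_force: 0.0
```

```bash
python3 -c "
from h import *
snap('wrist','w7'); plates('w7',.012)
rel(168.4,25,(.5305,.0139,.02))"
```

```text
[5.296879e+02 1.370290e+01 1.683655e+02 1.092768e+02 4.771370e+01
 1.260000e-02] [279.18776371 268.51898734]
tcp [0.5342 0.0125 0.0575] rpy [ 3.141 -0.44   2.934] q [ 0.44  0.91 -0.76  1.85  0.47  1.05  0.81]
dr units total [ 0.02 -0.03 -0.03]
dp before turn [-0.25  0.01  0.71] dp after turn [-0.25  0.01  0.71]
```

Emit:
apply_moves(dp=[[-0.1,0,0.22],[-0.1,0,0.22],[-0.1,0,0.2],[-0.04,0,0.1],[-0.03,0,0.06],[0,0,0],[0,0,0]], dr=[[0,0,0],[0,0,0],[0,0,0],[0,0,0],[0,0,0],[0,0,0],[0,0,0]], grip=[0.7,0.7,0.7,0.7,0.7,0.7,0.7])

```text
time: 25.3
tcp_pos: [0.5306, 0.0141, 0.0153]
ee_rot: [-3.14, -0.436, 2.939]
force: [-0.2, 0.3, 0.0]
gripper_width: 0.7
grasp_force: 0.0
```

Emit:
apply_moves(dp=[[-0.01,0,0.02],[0,0,0],[0,0,0],[0,0,0],[0,0,0],[0,0,0]], dr=[[0,0,0],[0,0,0],[0,0,0],[0,0,0],[0,0,0],[0,0,0]], grip=[0.7,0.7,0.4,0.4,0.4,0.4], grip_force=70)

```text
time: 25.9
tcp_pos: [0.531, 0.0138, 0.0147]
ee_rot: [-3.14, -0.435, 2.939]
force: [1.1, -1.3, 5.1]
gripper_width: 0.524
grasp_force: 70.5
```

```bash
cat >> h.py <<'E'
a0=np.radians(42); EX=np.array([.9796,-.2011,0]); EY=np.array([.2011,.9796,0]); O=np.array([.592,-.226,0])
def slot(sy,off,lean,al=42,cx=-.046,zf=.010):
    "TCP goal for a plate held with its centre at off (tool frame); lean = tool lean at the grasp of the flat plate"
    a=np.radians(al); c=np.array([cx+.055*np.cos(a)-.006*np.sin(a),sy,zf+.055*np.sin(a)+.006*np.cos(a)])
    C=O+c[0]*EX+c[1]*EY+np.array([0,0,c[2]])
    B=R.from_euler("ZYX",[168.4,0,180],degrees=True)*R.from_euler("y",lean-al,degrees=True)
    return C-B.apply(off), lean-al
def held(C):
    s=robot.state(); o=R.from_euler("xyz",s["ee_rot"]).inv().apply(np.array(C)-s["tcp_pos"]); print("off",np.round(o,4)); return o
E
python3 -c "
from h import *
o=held((.5297,.0137,.006)); p,l=slot(-.09,o,25); print(p,l)
rel(168.4,l,p+[0,0,.11])"
```

```text
off [-0.0025 -0.0004  0.0084]
[ 0.56027809 -0.31098541  0.05854588] -17
tcp [0.531  0.0138 0.0147] rpy [-3.14  -0.435  2.939] q [ 0.42  0.97 -0.73  1.86  0.51  0.99  0.79]
dr units total [-0.01 -5.24 -0.  ]
dp before turn [-0.41 -6.25 -3.58] dp after turn [-2.7  -6.25 -2.39]
```

Emit:
apply_moves(dp=[[0.1,0,-0.2],[0.2,0,-0.4],[0.3,0,-0.65],[0.3,0,-0.65],[0.3,0,-0.65],[0,0,0],[0,0,0],[0,0,0],[0,0,0],[0,0,0],[0,0,0],[0,0,0]], dr=[[0,0,0],[0,0,0],[0,0,0],[0,0,0],[0,0,0],[0,-0.87,0],[0,-0.87,0],[0,-0.87,0],[0,-0.87,0],[0,-0.87,0],[0,-0.87,0],[0,0,0]], grip=[0.4,0.4,0.4,0.4,0.4,0.4,0.4,0.4,0.4,0.4,0.4,0.4])

```text
time: 27.1
tcp_pos: [0.5266, 0.0133, 0.1537]
ee_rot: [-3.13, 0.269, 2.945]
force: [-0.0, -0.3, -2.2]
gripper_width: 0.519
grasp_force: 72.1
```

```bash
python3 -c "
from h import *
p,l=slot(-.09,np.array([-.0025,-.0004,.0084]),25)
rel(168.4,l,p+[0,0,.09])"
```

```text
tcp [0.5266 0.0133 0.1537] rpy [-3.13   0.269  2.945] q [ 0.22  0.46 -0.51  2.27  1.03  0.39  0.21]
dr units total [-0.07 -0.2   0.04]
dp before turn [-1.83 -6.22  0.68] dp after turn [-1.85 -6.22  0.67]
```

Emit:
apply_moves(dp=[[-0.15,-0.52,0.05],[-0.15,-0.52,0.05],[-0.15,-0.52,0.05],[-0.15,-0.52,0.05],[-0.15,-0.52,0.06],[-0.15,-0.52,0.06],[-0.15,-0.52,0.06],[-0.16,-0.52,0.06],[-0.16,-0.52,0.06],[-0.16,-0.52,0.06],[-0.16,-0.51,0.06],[-0.16,-0.51,0.06]], dr=[[0,0,0],[0,0,0],[0,0,0],[0,0,0],[0,0,0],[0,0,0],[0,0,0],[0,0,0],[-0.02,-0.05,0.01],[-0.02,-0.05,0.01],[-0.02,-0.05,0.01],[-0.02,-0.05,0.01]], grip=[0.4,0.4,0.4,0.4,0.4,0.4,0.4,0.4,0.4,0.4,0.4,0.4])

```text
time: 28.3
tcp_pos: [0.5642, -0.3137, 0.1481]
ee_rot: [3.132, 0.299, 2.93]
force: [0.4, 0.4, -1.3]
gripper_width: 0.525
grasp_force: 72.0
```

```bash
python3 -c "
from h import *
p,l=slot(-.09,np.array([-.0025,-.0004,.0084]),25)
rel(168.4,l,p); snap('scene','s8'); snap('side','d8'); snap('wrist','w8')
a=cv2.resize(load('s8')[0][165:285,80:280],(500,300));b=cv2.resize(load('d8')[0][120:225,230:370],(300,225)); w=cv2.resize(load('w8')[0],(400,300))
o=np.zeros((600,800,3),np.uint8);o[:300,:500]=a;o[:225,500:]=b;o[300:,:400]=w
cv2.imwrite('pics/v8.png',o[:,:,::-1])"
```

```text
tcp [ 0.5642 -0.3137  0.1481] rpy [3.132 0.299 2.93 ] q [ 0.97  0.63 -0.7   2.04  0.84  0.42  1.05]
dr units total [ 0.05  0.01 -0.06]
dp before turn [0.61 0.02 1.68] dp after turn [0.61 0.04 1.69]
```

View pics/v8.png

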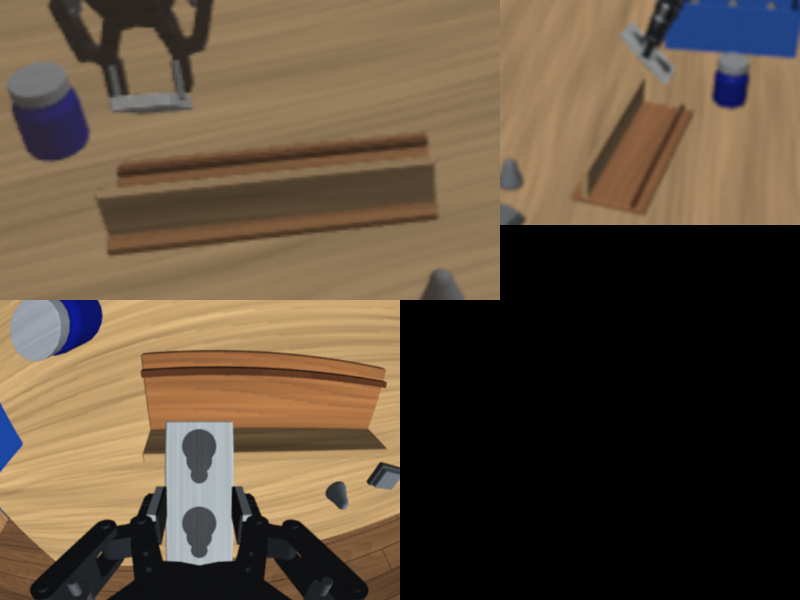

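Emit:
apply_moves(dp=[[0.08,0,0.22],[0.08,0.01,0.22],[0.08,0.01,0.22],[0.08,0,0.22],[0.08,0,0.22],[0.08,0,0.22],[0.04,0,0.1],[0.03,0,0.09],[0.03,0,0.09],[0,0,0]], dr=[[0.05,0,-0.06],[0,0,0],[0,0,0],[0,0,0],[0,0,0],[0,0,0],[0,0,0],[0,0,0],[0,0,0],[0,0,0]], grip=[0.4,0.4,0.4,0.4,0.4,0.4,0.4,0.4,0.4,0.4])

```text
time: 29.45
tcp_pos: [0.5603, -0.3097, 0.0626]
ee_rot: [-3.139, 0.299, 2.942]
force: [-0.6, -0.2, -2.0]
gripper_width: 0.524
grasp_force: 72.1
```

```bash
python3 -c "
from h import *
p,l=slot(-.09,np.array([-.0025,-.0004,.0084]),25)
rel(168.4,l,p);print(robot.state()['force'])"
```

```text
tcp [ 0.5603 -0.3097  0.0626] rpy [-3.139  0.299  2.942] q [ 0.76  0.7  -0.41  2.09  1.09  0.2   0.8 ]
dr units total [-0.01  0.02  0.02]
dp before turn [ 0.02 -0.02  0.08] dp after turn [ 0.02 -0.02  0.08]
[-0.57625134 -0.21016878 -1.96613264]
```

Emit:
apply_moves(dp=[[0.01,0,0.03],[0.01,0,0.03],[0,0,0.02],[0,0,0]], dr=[[0,0,0],[0,0,0],[0,0,0],[0,0,0]], grip=[0.4,0.4,0.4,0.4])

```text
time: 29.85
tcp_pos: [0.5607, -0.3102, 0.0589]
ee_rot: [-3.139, 0.3, 2.942]
force: [0.4, -0.1, -1.6]
gripper_width: 0.522
grasp_force: 72.2
```

Emit:
apply_moves(dp=[[0.01,0,0.02],[0.01,0,0.02],[0,0,0]], dr=[[0,0,0],[0,0,0],[0,0,0]], grip=[0.4,0.4,0.4])

```text
time: 30.15
tcp_pos: [0.5615, -0.3103, 0.0579]
ee_rot: [-3.138, 0.303, 2.942]
force: [-1.2, 1.7, 5.0]
gripper_width: 0.519
grasp_force: 73.5
```

Emit:
apply_moves(dp=[[0,0,0],[0,0,0],[0,0,0],[0,0,0],[0,0,-0.1],[0,0,-0.3],[0,0,-0.5],[0,0,-0.5],[0,0,-0.5],[0,0,-0.5],[0,0,0]], dr=[[0,0,0],[0,0,0],[0,0,0],[0,0,0],[0,0,0],[0,0,0],[0,0,0],[0,0,0],[0,0,0],[0,0,0],[0,0,0]], grip=[0.55,0.62,0.68,0.68,0.68,0.68,0.68,0.68,0.68,0.68,0.68])

```text
time: 31.25
tcp_pos: [0.526, -0.3032, 0.1742]
ee_rot: [-3.137, 0.304, 2.941]
force: [-0.0, -1.6, 1.4]
gripper_width: 0.679
grasp_force: 0.0
```

```bash
python3 -c "
from h import *
snap('scene','s9'); snap('side','d9'); snap('wrist','w9')
a=cv2.resize(load('s9')[0][165:285,80:280],(500,300));b=cv2.resize(load('d9')[0][120:225,230:370],(300,225)); w=cv2.resize(load('w9')[0],(400,300))
o=np.zeros((600,800,3),np.uint8);o[:300,:500]=a;o[:225,500:]=b;o[300:,:400]=w
cv2.imwrite('pics/v9.png',o[:,:,::-1])
plates('d9',.052,'side')
rel(82,25,(.605,.2,.25))"
```

```text
tcp [ 0.525  -0.3029  0.1708] rpy [-3.138  0.299  2.941] q [ 1.04  0.56 -0.74  2.11  0.82  0.42  1.07]
dr units total [-0.77  4.23 10.99]
dp before turn [-0.05 10.17 -1.67] dp after turn [9.9  0.19 2.87]
```

View pics/v9.png

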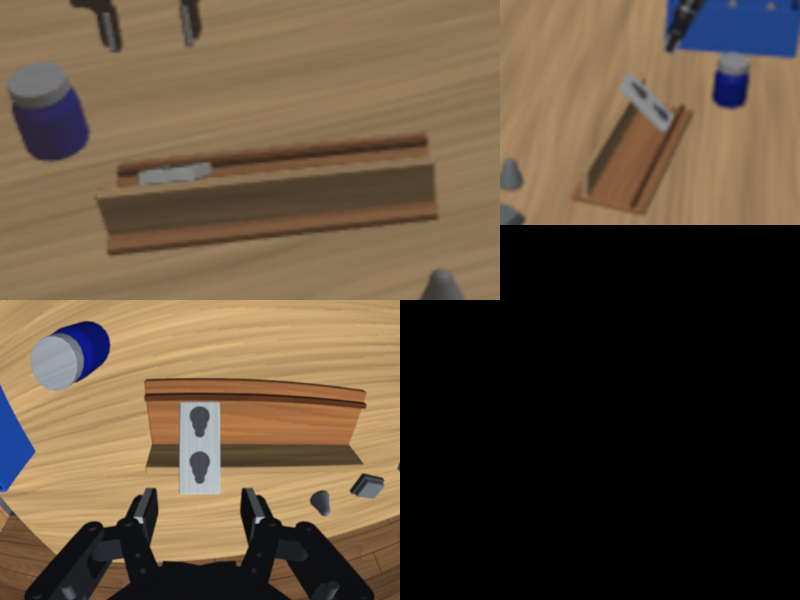

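The plate leans across the backboard, visible at wrist-crop (200,450). I'll check its slope numerically and plan the next one.

```bash
cat >> h.py <<'E'
def leaned(name):
    im,d,c=load(name); hs=cv2.cvtColor(im,cv2.COLOR_RGB2HSV); m=((hs[...,1]<45)&(hs[...,2]>140)).astype(np.uint8)
    k,l,st,ce=cv2.connectedComponentsWithStats(m)
    for i in range(1,k):
        if st[i,4]<300: continue
        vv,uu=np.nonzero(l==i); P=np.array([depthpt("wrist",u,v,d[v,u],c) for u,v in zip(uu,vv) if d[v,u]>0])
        L=np.c_[(P-O)@EX,(P-O)@EY,P[:,2]]; 
        if abs(L[:,1]).max()>.2 or abs(L[:,0]).max()>.15: continue
        b=np.linalg.lstsq(np.c_[L[:,0],L[:,1],np.ones(len(L))],L[:,2],rcond=None)[0]
        print("slope",np.degrees(np.arctan(b[:2])),"x",np.percentile(L[:,0],[1,99]),"y",np.percentile(L[:,1],[2,98]),"z",np.percentile(L[:,2],[1,99]))
E
python3 -c "
from h import *
np.set_printoptions(precision=4,suppress=True)
leaned('w9')"
```

```text
slope [41.0117  0.0127] x [-0.0521  0.0292] y [-0.1116 -0.0658] z [0.0204 0.091 ]
```

Emit:
apply_moves(dp=[[-0.02,0.7,-0.16],[-0.02,0.73,-0.16],[-0.02,0.73,-0.16],[-0.02,0.73,-0.16],[-0.02,0.73,-0.16],[-0.02,0.73,-0.16],[-0.02,0.73,-0.16],[-0.02,0.73,-0.16],[-0.02,0.73,-0.16],[-0.02,0.73,-0.16],[-0.02,0.73,-0.16],[-0.02,0.73,-0.16]], dr=[[0,0,0],[0,0,0],[0,0,0],[0,0,0],[0,0,0],[0,0,0],[0,0,0],[0,0,0],[0,0,0],[0,0,0],[0,0,0],[0,0,0]], grip=[0.7,0.7,0.7,0.7,0.7,0.7,0.7,0.7,0.7,0.7,0.7,0.7])

```text
time: 32.6
tcp_pos: [0.5958, 0.1302, 0.2642]
ee_rot: [-3.137, 0.298, 2.942]
force: [1.3, 0.3, -0.6]
gripper_width: 0.698
grasp_force: 0.0
```

Emit:
apply_moves(dp=[[0,0,0],[0,0,0],[0,0,0],[0,0,0],[0,0,0],[0,0,0],[0,0,0],[0,0,0],[0,0,0],[0,0,0],[0,0,0],[0,0,0]], dr=[[-0.06,0.35,0.92],[-0.06,0.35,0.92],[-0.06,0.35,0.92],[-0.06,0.35,0.92],[-0.06,0.35,0.92],[-0.06,0.35,0.92],[-0.06,0.35,0.92],[-0.06,0.35,0.92],[-0.06,0.35,0.92],[-0.06,0.35,0.92],[-0.06,0.35,0.92],[-0.06,0.35,0.92]], grip=[0.7,0.7,0.7,0.7,0.7,0.7,0.7,0.7,0.7,0.7,0.7,0.7])

```text
time: 33.8
tcp_pos: [0.596, 0.1286, 0.2637]
ee_rot: [-3.134, -0.431, 1.417]
force: [-0.2, -0.1, -0.7]
gripper_width: 0.699
grasp_force: 0.0
```

```bash
python3 -c "
from h import *
rel(82,25); snap('wrist','w10'); plates('w10')
rel(82,25,(.6,.2,.25))"
```

```text
tcp [0.596  0.1286 0.2637] rpy [-3.134 -0.431  1.417] q [ 0.46  0.51 -0.76  1.92 -0.1   0.69 -0.28]
dr units total [-0.01  0.04 -0.09]
[6.875546e+02 1.881767e+02 8.238090e+01 1.091757e+02 4.799560e+01
 5.270000e-02] [348.66536965 195.75097276]
[6.090020e+02 2.074853e+02 8.052730e+01 1.095995e+02 4.790930e+01
 5.250000e-02] [279.98854962 189.92366412]
tcp [0.5955 0.1263 0.2625] rpy [-3.131 -0.43   1.41 ] q [ 0.46  0.51 -0.76  1.93 -0.1   0.69 -0.29]
dr units total [-0.01  0.04 -0.14]
dp before turn [ 1.23 -0.14  0.84] dp after turn [ 1.23 -0.12  0.85]
```

```bash
python3 -c "
from h import *
rel(80.5,25,(.609,.200,.10));rel(80.5,25,(.609,.200,.0555))"
```

```text
tcp [0.5955 0.1263 0.2625] rpy [-3.131 -0.43   1.41 ] q [ 0.46  0.51 -0.76  1.93 -0.1   0.69 -0.29]
dr units total [-0.09  0.04  0.03]
dp before turn [0.01 0.07 3.58] dp after turn [-0.02  0.02  3.58]
tcp [0.5955 0.1263 0.2625] rpy [-3.131 -0.43   1.41 ] q [ 0.46  0.51 -0.76  1.93 -0.1   0.69 -0.29]
dr units total [-0.09  0.04  0.03]
dp before turn [-0.37  0.08  4.39] dp after turn [-0.39  0.02  4.38]
```

Emit:
apply_moves(dp=[[0,0,0.4],[0,0,0.45],[0,0,0.45],[0,0,0.45],[0,0,0.45],[0,0,0.45],[0,0,0.45],[0,0,0.45],[0,0,0],[0,0,0]], dr=[[-0.09,0.04,0.03],[0,0,0],[0,0,0],[0,0,0],[0,0,0],[0,0,0],[0,0,0],[0,0,0],[0,0,0],[0,0,0]], grip=[0.7,0.7,0.7,0.7,0.7,0.7,0.7,0.7,0.7,0.7])

```text
time: 34.85
tcp_pos: [0.608, 0.2029, 0.1035]
ee_rot: [3.135, -0.435, 1.421]
force: [0.6, 0.0, 0.0]
gripper_width: 0.699
grasp_force: 0.0
```

```bash
python3 -c "
from h import *
rel(80.5,25,(.609,.200,.0555)); snap('wrist','w11'); plates('w11')"
```

```text
tcp [0.608  0.2029 0.1035] rpy [ 3.135 -0.435  1.421] q [ 0.22  0.73 -0.62  2.   -0.01  0.34 -0.38]
dr units total [-0.    0.01  0.1 ]
dp before turn [-0.45  0.02  0.85] dp after turn [-0.45  0.03  0.85]
[6.089033e+02 2.073636e+02 8.029980e+01 1.096974e+02 4.765300e+01
 5.260000e-02] [277.63169165 263.33404711]
```

Emit:
apply_moves(dp=[[-0.1,0.02,0.2],[-0.12,0,0.22],[-0.12,0,0.22],[-0.06,0,0.12],[-0.04,0,0.08],[0,0,0],[0,0,0],[0,0,0],[0,0,0],[0,0,0],[0,0,0]], dr=[[0,0,0.1],[0,0,0],[0,0,0],[0,0,0],[0,0,0],[0,0,0],[0,0,0],[0,0,0],[0,0,0],[0,0,0],[0,0,0]], grip=[0.7,0.7,0.7,0.7,0.7,0.7,0.4,0.4,0.4,0.4,0.4], grip_force=70)

```text
time: 36.0
tcp_pos: [0.609, 0.2, 0.0579]
ee_rot: [3.14, -0.435, 1.404]
force: [-3.2, -2.1, 4.7]
gripper_width: 0.496
grasp_force: 70.0
```

```bash
python3 -c "
from h import *
o=held((.6089,.2074,.0463)); rel(80.5,25)"
```

```text
off [ 0.0017 -0.0013  0.0136]
tcp [0.609  0.2    0.0579] rpy [ 3.14  -0.435  1.404] q [ 0.2   0.8  -0.58  2.01  0.01  0.26 -0.37]
dr units total [ 0.01  0.01 -0.01]
```

Emit:
apply_moves(dp=[[0,0,0],[0,0,0],[0,0,0],[0,0,0]], dr=[[0,0,0],[0,0,0],[0,0,0],[0,0,0]], grip=[0.7,0.7,0.7,0.7])

```text
time: 36.4
tcp_pos: [0.6095, 0.2003, 0.057]
ee_rot: [3.14, -0.436, 1.404]
force: [0.4, -0.2, 0.1]
gripper_width: 0.696
grasp_force: 0.0
```

```bash
python3 -c "
from h import *
snap('wrist','w12'); plates('w12'); rel(80.5,25,(.609,.2,.0525)); print(robot.state()['force'])"
```

```text
[6.888336e+02 1.976583e+02 8.216900e+01 9.062780e+01 4.762060e+01
 5.260000e-02] [422.68898488 248.3174946 ]
[6.107144e+02 2.071347e+02 8.068270e+01 1.093433e+02 4.769980e+01
 5.260000e-02] [277.72431507 262.72773973]
tcp [0.6094 0.2003 0.0569] rpy [ 3.14  -0.436  1.404] q [ 0.2   0.8  -0.58  2.01  0.01  0.26 -0.37]
dr units total [ 0.02  0.   -0.01]
dp before turn [-0.04 -0.01  0.08] dp after turn [-0.04 -0.01  0.08]
[-0.33793233 -0.54558165  0.13844418]
```

Emit:
apply_moves(dp=[[-0.02,0,0.04],[-0.02,0,0.04],[0,0,0],[0,0,0],[0,0,0],[0,0,0],[0,0,0],[0,0,0]], dr=[[0,0,0],[0,0,0],[0,0,0],[0,0,0],[0,0,0],[0,0,0],[0,0,0],[0,0,0]], grip=[0.7,0.7,0.7,0.4,0.4,0.4,0.4,0.4], grip_force=70)

```text
time: 37.25
tcp_pos: [0.6092, 0.1997, 0.0528]
ee_rot: [3.14, -0.435, 1.404]
force: [-1.1, -2.6, 6.5]
gripper_width: 0.533
grasp_force: 71.1
```

```bash
python3 -c "
from h import *
o=held((.6105,.2074,.0463)); rel(80.5,25);print(robot.state()['force'])"
```

```text
off [0.0043 0.     0.0092]
tcp [0.6092 0.1997 0.0528] rpy [ 3.14  -0.435  1.404] q [ 0.2   0.81 -0.58  2.01  0.01  0.25 -0.37]
dr units total [ 0.01  0.01 -0.01]
[-1.08163606 -2.55739674  6.47915768]
```

Emit:
apply_moves(dp=[[0.05,0,-0.1],[0.15,0,-0.35],[0.25,0,-0.55],[0.3,0,-0.65],[0.3,0,-0.65],[0.3,0,-0.6],[-0.4,0.08,-0.2],[-0.45,0.08,-0.21],[-0.45,0.08,-0.21],[-0.45,0.08,-0.21],[-0.45,0.08,-0.21],[-0.45,0.08,-0.21]], dr=[[0,0,0],[0,0,0],[0,0,0],[0,0,0],[0,0,0],[0,0,0],[0,0,0],[0,0,0],[0,0,0],[0,0,0],[0,0,0],[0,0,0]], grip=[0.4,0.4,0.4,0.4,0.4,0.4,0.4,0.4,0.4,0.4,0.4,0.4])

```text
time: 38.45
tcp_pos: [0.6079, 0.0506, 0.213]
ee_rot: [3.14, -0.435, 1.404]
force: [0.1, 1.1, -2.5]
gripper_width: 0.531
grasp_force: 71.9
```

```bash
python3 -c "
from h import *
s=robot.state(); print(s['gripper_width'],s['grasp_force'])
p,l=slot(0,np.array([.0043,0,.0092]),25);print(p)
rel(168.4,l,p+[0,0,.1])"
```

```text
0.5305499196194102 71.92684650421143
[ 0.58443792 -0.22444757  0.06131625]
tcp [0.6079 0.0506 0.213 ] rpy [ 3.14  -0.435  1.404] q [ 0.57  0.59 -0.74  1.94 -0.06  0.64 -0.18]
dr units total [  0.78  -4.15 -11.18]
dp before turn [-5.43  0.45 -1.38] dp after turn [-0.32 -5.48  1.18]
```

Emit:
apply_moves(dp=[[0,0,0],[0,0,0],[0,0,0],[0,0,0],[0,0,0],[0,0,0],[0,0,0],[0,0,0],[0,0,0],[0,0,0],[0,0,0],[0,0,0]], dr=[[0.065,-0.346,-0.93],[0.065,-0.346,-0.93],[0.065,-0.346,-0.93],[0.065,-0.346,-0.93],[0.065,-0.346,-0.93],[0.065,-0.346,-0.93],[0.065,-0.346,-0.93],[0.065,-0.346,-0.93],[0.065,-0.346,-0.93],[0.065,-0.346,-0.93],[0.065,-0.346,-0.93],[0.065,-0.346,-0.93]], grip=[0.4,0.4,0.4,0.4,0.4,0.4,0.4,0.4,0.4,0.4,0.4,0.4])

```text
time: 39.65
tcp_pos: [0.608, 0.0524, 0.2132]
ee_rot: [-3.141, 0.298, 2.942]
force: [0.3, 0.1, -1.2]
gripper_width: 0.53
grasp_force: 71.9
```

Emit:
apply_moves(dp=[[-0.03,-0.4,0.08],[-0.03,-0.46,0.1],[-0.03,-0.46,0.1],[-0.03,-0.46,0.1],[-0.03,-0.46,0.1],[-0.03,-0.46,0.1],[-0.03,-0.46,0.1],[-0.03,-0.46,0.1],[-0.03,-0.46,0.1],[-0.03,-0.46,0.1],[-0.02,-0.46,0.1],[0,-0.46,0.1]], dr=[[0,0,0],[0,0,0],[0,0,0],[0,0,0],[0,0,0],[0,0,0],[0,0,0],[0,0,0],[0,0,0],[0,0,0],[0,0,0],[0,0,0]], grip=[0.4,0.4,0.4,0.4,0.4,0.4,0.4,0.4,0.4,0.4,0.4,0.4])

```text
time: 40.85
tcp_pos: [0.5843, -0.2229, 0.1611]
ee_rot: [3.141, 0.297, 2.936]
force: [0.8, 0.0, -1.6]
gripper_width: 0.532
grasp_force: 72.0
```

```bash
cat >> h.py <<'E'
def heldpose(name):
    "slope and extent of the plate seen in hand, stand frame"
    im,d,c=load(name); hs=cv2.cvtColor(im,cv2.COLOR_RGB2HSV); m=((hs[...,1]<45)&(hs[...,2]>140)).astype(np.uint8)
    k,l,st,ce=cv2.connectedComponentsWithStats(m); l=np.where(l==1+np.argmax(st[1:,4]),1,0); vv,uu=np.nonzero(l)
    P=np.array([depthpt("wrist",u,v,d[v,u],c) for u,v in zip(uu,vv) if 0<d[v,u]<.35])
    L=np.c_[(P-O)@EX,(P-O)@EY,P[:,2]]; b=np.linalg.lstsq(np.c_[L[:,0],L[:,1],np.ones(len(L))],L[:,2],rcond=None)[0]
    print("held slope",np.degrees(np.arctan(b[:2])),"x",np.percentile(L[:,0],[1,99]),"y",np.percentile(L[:,1],[2,98]),"z",np.percentile(L[:,2],[1,99]))
E
python3 -c "
from h import *
np.set_printoptions(precision=4,suppress=True)
s=robot.state(); print(s['gripper_width'],s['grasp_force'])
p,l=slot(0,np.array([.0043,0,.0092]),25)
rel(168.4,l,p); snap('wrist','w13'); heldpose('w13')"
```

```text
0.5324908147417753 71.97551608085632
tcp [ 0.5843 -0.2229  0.1611] rpy [3.141 0.297 2.936] q [ 0.79  0.57 -0.66  2.08  0.88  0.42  0.85]
dr units total [-0.    0.   -0.02]
dp before turn [ 0.58 -0.03  1.91] dp after turn [ 0.58 -0.03  1.91]
held slope [36.5433 51.3111] x [-0.0525  0.0293] y [-0.0839  0.0236] z [0.0248 0.1898]
```

```bash
sed -i 's/    L=np.c_\[(P-O)@EX,(P-O)@EY,P\[:,2\]\]; b=np/    L=np.c_[(P-O)@EX,(P-O)@EY,P[:,2]]; L=L[L[:,2]>.105]; b=np/' h.py; python3 -c "
from h import *
np.set_printoptions(precision=4,suppress=True)
heldpose('w13')"
```

```text
held slope [41.9808 -0.0515] x [-0.0527  0.0253] y [-0.0214  0.0239] z [0.1198 0.19  ]
```

Emit:
apply_moves(dp=[[0.06,-0.01,0.2],[0.07,-0.01,0.22],[0.07,-0.01,0.22],[0.07,0,0.22],[0.07,0,0.22],[0.07,0,0.22],[0.06,0,0.22],[0.04,0,0.14],[0.03,0,0.1],[0,0,0]], dr=[[0,0,0],[0,0,0],[0,0,0],[0,0,0],[0,0,0],[0,0,0],[0,0,0],[0,0,0],[0,0,0],[0,0,0]], grip=[0.4,0.4,0.4,0.4,0.4,0.4,0.4,0.4,0.4,0.4])

```text
time: 41.9
tcp_pos: [0.5843, -0.2215, 0.0687]
ee_rot: [3.14, 0.296, 2.939]
force: [-0.1, 1.3, -2.0]
gripper_width: 0.534
grasp_force: 72.0
```

```bash
python3 -c "
from h import *
p,l=slot(0,np.array([.0043,0,.0092]),25)
rel(168.4,l,p);print(robot.state()['force'])"
```

```text
tcp [ 0.5843 -0.2215  0.0687] rpy [3.14  0.296 2.939] q [ 0.55  0.67 -0.34  2.13  1.18  0.19  0.53]
dr units total [ 0.01 -0.01 -0.  ]
dp before turn [ 0.03 -0.06  0.14] dp after turn [ 0.03 -0.06  0.14]
[-0.1240065   1.32116585 -1.97101779]
```

Emit:
apply_moves(dp=[[0.02,-0.03,0.05],[0.01,-0.03,0.05],[0.01,0,0.03],[0,0,0]], dr=[[0,0,0],[0,0,0],[0,0,0],[0,0,0]], grip=[0.4,0.4,0.4,0.4])

```text
time: 42.3
tcp_pos: [0.5837, -0.227, 0.0626]
ee_rot: [3.141, 0.297, 2.936]
force: [0.2, 0.9, -0.3]
gripper_width: 0.527
grasp_force: 72.4
```

Emit:
apply_moves(dp=[[0.01,0,0.02],[0,0,0]], dr=[[0,0,0],[0,0,0]], grip=[0.4,0.4])

```text
time: 42.5
tcp_pos: [0.5838, -0.2269, 0.062]
ee_rot: [-3.142, 0.298, 2.936]
force: [-0.1, 1.9, 2.7]
gripper_width: 0.528
grasp_force: 73.9
```

Contact at the expected height. Releasing and retreating.

Emit:
apply_moves(dp=[[0,0,0],[0,0,0],[0,0,0],[0,0,0],[0,0,-0.1],[0,0,-0.3],[0,0,-0.5],[0,0,-0.5],[0,0,-0.5],[0,0,-0.5],[0,0,0]], dr=[[0,0,0],[0,0,0],[0,0,0],[0,0,0],[0,0,0],[0,0,0],[0,0,0],[0,0,0],[0,0,0],[0,0,0],[0,0,0]], grip=[0.55,0.62,0.68,0.68,0.68,0.68,0.68,0.68,0.68,0.68,0.68])

```text
time: 43.6
tcp_pos: [0.5492, -0.2202, 0.179]
ee_rot: [-3.141, 0.301, 2.935]
force: [0.3, 0.4, 0.4]
gripper_width: 0.68
grasp_force: 0.0
```

```bash
python3 -c "
from h import *
np.set_printoptions(precision=4,suppress=True)
snap('wrist','w14'); leaned('w14')
rel(82.3,25,(.687,.13,.26))"
```

```text
slope [34.8766  1.657 ] x [-0.0548  0.0317] y [-0.0906 -0.0368] z [0.0247 0.0902]
slope [40.8642  0.0933] x [-0.053   0.0287] y [-0.0254  0.0203] z [0.0201 0.0907]
tcp [ 0.5489 -0.2203  0.1776] rpy [-3.141  0.299  2.935] q [ 0.85  0.51 -0.7   2.14  0.85  0.41  0.87]
dr units total [-0.75  4.23 10.91]
dp before turn [-1.7   7.42 -1.21] dp after turn [7.33 1.8  1.6 ]
```

```bash
python3 -c "
from h import *
snap('scene','s14'); snap('side','d14')
a=cv2.resize(load('s14')[0][165:285,80:280],(500,300));b=cv2.resize(load('d14')[0][120:225,230:370],(300,225)); w=cv2.resize(load('w14')[0],(400,300))
o=np.zeros((600,800,3),np.uint8);o[:300,:500]=a;o[:225,500:]=b;o[300:,:400]=w;o[300:,400:]=cv2.resize(load('d14')[0],(400,300))
cv2.imwrite('pics/v14.png',o[:,:,::-1])"
```

```text
(no output)
```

View pics/v14.png

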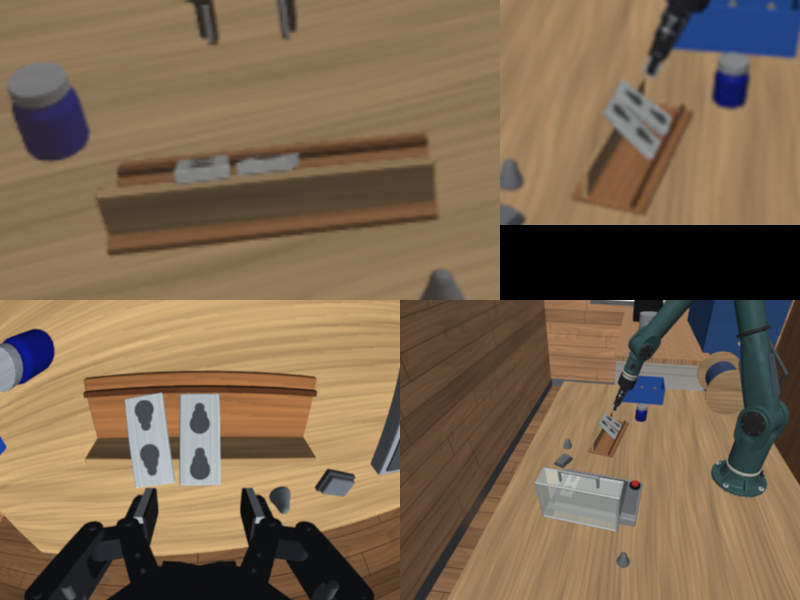

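Plate 1 was knocked: it slid about 4 cm towards plate 2 and turned about 10°. I'll measure both plates precisely to choose a regrasp.

```bash
cat >> h.py <<'E'
def fit(name):
    im,d,c=load(name); hs=cv2.cvtColor(im,cv2.COLOR_RGB2HSV); m=((hs[...,1]<45)&(hs[...,2]>140)).astype(np.uint8)
    cs,_=cv2.findContours(m,cv2.RETR_EXTERNAL,cv2.CHAIN_APPROX_NONE); o=-c[1].T@c[2]; out=[]
    for q in cs:
        if cv2.contourArea(q)<500: continue
        mk=np.zeros_like(m); cv2.drawContours(mk,[q],-1,1,-1); mk=cv2.erode(mk,np.ones((5,5))); vv,uu=np.nonzero(mk)
        P=np.array([depthpt("wrist",u,v,d[v,u],c) for u,v in zip(uu,vv) if d[v,u]>0]); M=P.mean(0); L=(M-O)
        if abs(L@EY)>.2 or abs(L@EX)>.15: continue
        n=np.linalg.svd(P-M)[2][2]; n*=np.sign(n[2]); e1=EX-n*(n@EX); e1/=np.linalg.norm(e1); e2=np.cross(n,e1)
        Q=[]
        for u,v in q[:,0]:
            oo,dd=ray("wrist",u,v,c); X=oo+dd*(n@(M-oo))/(n@dd); Q.append([(X-M)@e1,(X-M)@e2])
        (cx,cy),wh,a=cv2.minAreaRect((np.array(Q)*1000).astype(np.float32)); bx=cv2.boxPoints(((cx,cy),wh,a))/1000
        W=M+bx[:,:1]*e1+bx[:,1:]*e2; C=M+cx/1000*e1+cy/1000*e2
        print("size",np.round(wh,1),"centre(top face) world",np.round(C,4),"normal stand",np.round([n@EX,n@EY,n[2]],3),"slope",round(float(np.degrees(np.arccos(n[2]))),1))
        lo=np.array([[(x-O)@EX,(x-O)@EY,x[2]] for x in W]); print(np.round(lo[np.argsort(lo[:,0])]*1000,1).tolist())
        out.append((C,n,W))
    return out
E
python3 -c "
from h import *
fit('w14')"
```

```text
size [109.  47.] centre(top face) world [ 0.5793 -0.2259  0.0555] normal stand [-0.655 -0.004  0.756] slope 40.9
[[-53.8, 20.9, 19.9], [-53.6, -26.1, 19.9], [28.6, 21.2, 91.2], [28.8, -25.8, 91.2]]
size [109.2  48.8] centre(top face) world [ 0.5675 -0.286   0.0579] normal stand [-0.6   -0.005  0.8  ] slope 36.9
[[-58.0, -47.3, 23.4], [-52.4, -95.6, 27.4], [28.4, -31.8, 88.4], [34.1, -80.2, 92.3]]
```

```bash
cat >> h.py <<'E'
def relB(B,pos):
    s=robot.state(); A=R.from_euler("xyz",s["ee_rot"]); p=s["tcp_pos"]
    print("tcp",np.round(p,4),"q",np.round(s["qpos"],2),"F",np.round(s["force"],1),"w",round(s["gripper_width"],3))
    print("dr units",np.round(np.degrees((A.inv()*B).as_rotvec())/8,2),"dp before",np.round(A.inv().apply(pos-p)/.05,3),"after",np.round(B.inv().apply(pos-p)/.05,3))
def p1(lean=22,s=.018,back=.0092):
    S=np.c_[EX,EY,[0,0,1]]; u=S@[.793,.142,.595]; w=S@[-.115,.99,-.082]; u/=np.linalg.norm(u); w-=u*(w@u); w/=np.linalg.norm(w); n=np.cross(u,w)
    B=R.from_matrix(np.c_[-u,w,-n])*R.from_euler("y",lean,degrees=True)
    lo=O+S@[-.0552,-.0715,.0254]; G=lo+s*u-.006*n
    return B,G-B.as_matrix()[:,2]*back, lo+.0545*u-.006*n
E
python3 -c "
from h import *
B,g,C=p1(); print(g,C,B.as_matrix()[:,2])
relB(B,g-.09*B.as_matrix()[:,2])"
```

```text
[ 0.53930523 -0.28508012  0.04016553] [ 0.57090238 -0.28675279  0.05297671] [ 0.24412148 -0.10112467 -0.96445762]
tcp [ 0.5483 -0.2201  0.1757] q [ 0.85  0.52 -0.7   2.14  0.85  0.41  0.87] F [ 0.4  0.1 -0.3] w 0.678
dr units [ 0.33  0.26 -0.99] dp before [ 0.646 -1.221  0.823] after [ 0.774 -1.083  0.902]
```

Emit:
apply_moves(dp=[[0,0,-0.2],[0,0,-0.2],[0.2,-0.27,0.2],[0.2,-0.27,0.3],[0.2,-0.27,0.4],[0.17,-0.27,0.4],[0,0,0],[0,0,0]], dr=[[0.17,0.13,-0.5],[0.16,0.13,-0.5],[0,0,0],[0,0,0],[0,0,0],[0,0,0],[0,0,0],[0,0,0]], grip=[0.61,0.61,0.61,0.61,0.61,0.61,0.61,0.61])

```text
time: 44.55
tcp_pos: [0.5167, -0.2759, 0.126]
ee_rot: [-3.058, 0.252, 3.078]
force: [1.3, 1.4, 0.3]
gripper_width: 0.61
grasp_force: 0.0
```

```bash
python3 -c "
from h import *
B,g,C=p1(); relB(B,g); relB(B,g-.02*B.as_matrix()[:,2])
snap('wrist','w15'); fit('w15')"
```

```text
tcp [ 0.5167 -0.2759  0.126 ] q [ 0.86  0.58 -0.6   2.17  1.03  0.37  0.93] F [1.3 1.4 0.3] w 0.61
dr units [ 0.02 -0.01  0.01] dp before [-0.02  -0.006  1.784] after [-0.017 -0.002  1.784]
tcp [ 0.5167 -0.2759  0.126 ] q [ 0.86  0.58 -0.6   2.17  1.03  0.37  0.93] F [1.3 1.4 0.3] w 0.61
dr units [ 0.02 -0.01  0.01] dp before [-0.019 -0.005  1.384] after [-0.017 -0.002  1.384]
size [109.2  46.9] centre(top face) world [ 0.5793 -0.2261  0.0555] normal stand [-0.653 -0.003  0.757] slope 40.8
[[-53.9, 20.5, 19.8], [-53.6, -26.4, 19.9], [28.8, 21.1, 91.2], [29.0, -25.8, 91.2]]
size [108.2  47.6] centre(top face) world [ 0.5671 -0.2869  0.0577] normal stand [-0.6   -0.005  0.8  ] slope 36.9
[[-57.7, -48.8, 23.6], [-52.1, -95.9, 27.5], [27.9, -33.3, 87.9], [33.4, -80.4, 91.8]]
```

Emit:
apply_moves(dp=[[0,-0.02,0.3],[0,0,0.3],[0,0,0.3],[0,0,0.3],[0,0,0.14],[0,0,0]], dr=[[0,0,0],[0,0,0],[0,0,0],[0,0,0],[0,0,0],[0,0,0]], grip=[0.61,0.61,0.61,0.61,0.61,0.61])

```text
time: 45.2
tcp_pos: [0.5352, -0.2823, 0.063]
ee_rot: [-3.057, 0.256, 3.081]
force: [-0.9, -0.1, 0.2]
gripper_width: 0.608
grasp_force: 0.0
```

Emit:
apply_moves(dp=[[0,0,0.08],[0,0,0.08],[0,0,0]], dr=[[0,0,0],[0,0,0],[0,0,0]], grip=[0.61,0.61,0.61])

```text
time: 45.5
tcp_pos: [0.5363, -0.2844, 0.0552]
ee_rot: [-3.057, 0.255, 3.08]
force: [-0.4, 0.5, -0.7]
gripper_width: 0.612
grasp_force: 0.0
```

```bash
python3 -c "
from h import *
B,g,C=p1(); relB(B,g)
snap('wrist','w16'); fit('w16')"
```

```text
tcp [ 0.5363 -0.2844  0.0552] q [ 0.7   0.69 -0.38  2.16  1.32  0.24  0.64] F [-0.4  0.5 -0.7] w 0.612
dr units [0.01 0.01 0.02] dp before [0.017 0.016 0.307] after [0.017 0.016 0.307]
size [35.7 15.6] centre(top face) world [ 0.6098 -0.2165  0.0796] normal stand [-0.662  0.024  0.749] slope 41.5
[[1.7, 19.0, 67.2], [2.5, 3.4, 68.4], [28.4, 22.3, 90.7], [29.2, 6.7, 92.0]]
size [41.1 46.8] centre(top face) world [ 0.5542 -0.2211  0.0333] normal stand [-0.652 -0.003  0.758] slope 40.7
[[-53.7, 20.5, 19.9], [-53.4, -26.3, 20.0], [-22.5, 20.7, 46.7], [-22.3, -26.1, 46.8]]
size [81.4 47.5] centre(top face) world [ 0.5563 -0.2864  0.0496] normal stand [-0.598 -0.005  0.801] slope 36.7
[[-57.8, -48.5, 23.6], [-52.4, -95.6, 27.4], [6.7, -37.2, 71.9], [12.2, -84.2, 75.6]]
```

Nothing touched yet, and both plates are still in place. The last 14 mm go slowly.

Emit:
apply_moves(dp=[[0,0.01,0.08],[0,0,0.08],[0,0,0]], dr=[[0,0,0],[0,0,0],[0,0,0]], grip=[0.61,0.61,0.61])

```text
time: 45.85
tcp_pos: [0.538, -0.2847, 0.0469]
ee_rot: [-3.057, 0.254, 3.08]
force: [0.4, 0.2, -0.2]
gripper_width: 0.613
grasp_force: 0.0
```

Emit:
apply_moves(dp=[[0,0,0.06],[0,0,0.06],[0,0,0]], dr=[[0,0,0],[0,0,0],[0,0,0]], grip=[0.61,0.61,0.61])

```text
time: 46.15
tcp_pos: [0.5394, -0.2853, 0.0412]
ee_rot: [-3.057, 0.254, 3.08]
force: [-0.8, -0.2, 1.2]
gripper_width: 0.611
grasp_force: 0.0
```

Emit:
apply_moves(dp=[[0,0,0],[0,0,0],[0,0,0],[0,0,0],[0,0,0]], dr=[[0,0,0],[0,0,0],[0,0,0],[0,0,0],[0,0,0]], grip=[0.4,0.4,0.4,0.4,0.4], grip_force=80)

```text
time: 46.65
tcp_pos: [0.5396, -0.2853, 0.0417]
ee_rot: [-3.057, 0.255, 3.08]
force: [0.4, 0.2, -0.4]
gripper_width: 0.504
grasp_force: 81.1
```

Emit:
apply_moves(dp=[[0,0,-0.1],[0,0,-0.2],[0,0,-0.3],[0,0,-0.4],[0,0,-0.4],[0,0,-0.4],[0,0,0]], dr=[[0,0,0],[0,0,0],[0,0,0],[0,0,0],[0,0,0],[0,0,0],[0,0,0]], grip=[0.4,0.4,0.4,0.4,0.4,0.4,0.4])

```text
time: 47.35
tcp_pos: [0.5173, -0.2767, 0.1301]
ee_rot: [-3.055, 0.257, 3.079]
force: [1.2, -1.6, -2.8]
gripper_width: 0.499
grasp_force: 83.2
```

```bash
python3 -c "
from h import *
print(robot.state()['gripper_width'],robot.state()['grasp_force'],robot.state()['tcp_pos'])
snap('wrist','w17'); fit('w17')"
```

```text
0.4987401517427457 83.20141503587365 [ 0.51733554 -0.27672972  0.13006491]
size [70.6 48.2] centre(top face) world [ 0.5304 -0.2774  0.1337] normal stand [-0.565  0.001  0.825] slope 34.4
[[-81.6, -43.7, 112.1], [-76.1, -91.4, 115.9], [-23.9, -34.0, 151.6], [-18.4, -81.7, 155.4]]
size [90.2 47.1] centre(top face) world [ 0.5723 -0.2246  0.0494] normal stand [-0.655  0.001  0.756] slope 40.9
[[-53.8, 20.9, 19.8], [-53.7, -26.3, 19.9], [14.5, 21.2, 78.8], [14.6, -26.0, 79.0]]
```

The plate sagged in hand to 34°. I'll compute the goal for slot -90, letting the backboard pivot it up to 42° during the last centimetre.

```bash
cat >> h.py <<'E'
def replan(name,sp,sy,al=42,cx=-.046,dz=0):
    C,n,W=max(fit(name),key=lambda r:r[0][2]); S=np.c_[EX,EY,[0,0,1]]
    W=W[np.argsort((W-O)@EX)]; lo=W[:2].mean(0); w=(W[:2] if (W[1]-W[0])@EY>0 else W[:2][::-1]); w=w[1]-w[0]; w/=np.linalg.norm(w); u=np.cross(w,n)
    s=robot.state(); A=R.from_euler("xyz",s["ee_rot"]); z=A.as_matrix()[:,2]; p=s["tcp_pos"]
    t=((lo-.006*n-p)@n)/(z@n); G=p+t*z; sg=(G-lo)@u; sw=(G-lo)@w; print("grasp depth",t,"from end",sg,"off-mid",sw)
    a=np.radians(sp); ud=S@[np.cos(a),0,np.sin(a)]; nd=S@[-np.sin(a),0,np.cos(a)]
    B=R.from_matrix(np.c_[ud,EY,nd])*R.from_matrix(np.c_[u,w,n]).inv()*A
    f=np.radians(al); Gd=O+S@(np.array([cx,sy+sw,.010])+sg*np.array([np.cos(f),0,np.sin(f)])+.006*np.array([-np.sin(f),0,np.cos(f)]))
    T=Gd-t*B.as_matrix()[:,2]; print("TCP goal",T,"tilt",np.degrees(np.arccos(-B.as_matrix()[2,2]))); np.savez("pics/goal.npz",T=T,B=B.as_matrix())
    relB(B,T+[0,0,.07])
def goal(dz=0):
    g=np.load("pics/goal.npz"); relB(R.from_matrix(g["B"]),g["T"]+[0,0,dz])
E
python3 -c "
from h import *
replan('w17',37,-.088)"
```

```text
size [70.6 48.2] centre(top face) world [ 0.5304 -0.2774  0.1337] normal stand [-0.565  0.001  0.825] slope 34.4
[[-81.6, -43.7, 112.1], [-76.1, -91.4, 115.9], [-23.9, -34.0, 151.6], [-18.4, -81.7, 155.4]]
size [90.2 47.1] centre(top face) world [ 0.5723 -0.2246  0.0494] normal stand [-0.655  0.001  0.756] slope 40.9
[[-53.8, 20.9, 19.8], [-53.7, -26.3, 19.9], [14.5, 21.2, 78.8], [14.6, -26.0, 79.0]]
grasp depth 0.01003193400886708 from end 0.01827405231027344 off-mid -0.00024517806273153197
TCP goal [ 0.53560387 -0.30447859  0.03625093] tilt 17.562365571689394
tcp [ 0.5172 -0.2768  0.1289] q [ 0.86  0.57 -0.6   2.17  1.02  0.37  0.94] F [ 1.1  0.2 -2.8] w 0.501
dr units [-0.31 -0.32  0.94] dp before [-0.275 -0.481  0.584] after [-0.312 -0.468  0.577]
```

Emit:
apply_moves(dp=[[0,0,0],[0,0,0],[-0.15,-0.23,0.2],[-0.16,-0.24,0.2],[0,0,0.18],[0,0,0]], dr=[[-0.15,-0.16,0.47],[-0.16,-0.16,0.47],[0,0,0],[0,0,0],[0,0,0],[0,0,0]], grip=[0.4,0.4,0.4,0.4,0.4,0.4])

```text
time: 48.0
tcp_pos: [0.5362, -0.3045, 0.1035]
ee_rot: [-3.138, 0.304, 2.945]
force: [-0.3, 0.7, -1.8]
gripper_width: 0.505
grasp_force: 83.4
```

```bash
python3 -c "
from h import *
snap('wrist','w18'); fit('w18'); goal(.02)"
```

```text
size [47.5 70.7] centre(top face) world [ 0.5489 -0.3071  0.1078] normal stand [-0.596 -0.001  0.803] slope 36.6
[[-54.4, -111.7, 86.7], [-54.2, -64.2, 86.9], [2.4, -112.0, 128.8], [2.6, -64.5, 129.0]]
size [106.3  47.2] centre(top face) world [ 0.5783 -0.2258  0.0546] normal stand [-0.653 -0.003  0.757] slope 40.8
[[-53.9, 20.8, 19.8], [-53.7, -26.4, 19.9], [26.7, 21.2, 89.3], [26.9, -26.0, 89.3]]
tcp [ 0.5359 -0.3037  0.1041] q [ 0.88  0.64 -0.55  2.13  1.03  0.28  0.87] F [ 0.1 -0.  -3.3] w 0.502
dr units [ 0.01 -0.02  0.01] dp before [ 0.29  -0.013  0.913] after [ 0.292 -0.012  0.912]
```

Emit:
apply_moves(dp=[[0.06,-0.01,0.18],[0.06,0,0.19],[0.06,0,0.19],[0.06,0,0.18],[0.05,0,0.17],[0,0,0]], dr=[[0,0,0],[0,0,0],[0,0,0],[0,0,0],[0,0,0],[0,0,0]], grip=[0.4,0.4,0.4,0.4,0.4,0.4])

```text
time: 48.65
tcp_pos: [0.5353, -0.3032, 0.0569]
ee_rot: [-3.137, 0.303, 2.948]
force: [-0.3, 0.0, -1.7]
gripper_width: 0.497
grasp_force: 83.4
```

Emit:
apply_moves(dp=[[0.02,0,0.07],[0.02,0,0.07],[0.02,0,0.05],[0,0,0]], dr=[[0,0,0],[0,0,0],[0,0,0],[0,0,0]], grip=[0.4,0.4,0.4,0.4])

```text
time: 49.05
tcp_pos: [0.5358, -0.3042, 0.048]
ee_rot: [-3.137, 0.306, 2.947]
force: [0.3, -0.1, -2.4]
gripper_width: 0.5
grasp_force: 83.4
```

```bash
python3 -c "
from h import *
snap('wrist','w19'); fit('w19'); goal(0)"
```

```text
size [70.6 47.3] centre(top face) world [ 0.5485 -0.3068  0.0524] normal stand [-0.599 -0.002  0.801] slope 36.8
[[-54.7, -64.4, 31.3], [-54.5, -111.7, 31.3], [1.9, -64.2, 73.5], [2.1, -111.5, 73.6]]
size [75.1 47. ] centre(top face) world [ 0.5668 -0.2236  0.0445] normal stand [-0.655  0.     0.756] slope 40.9
[[-53.6, 20.6, 19.9], [-53.5, -26.4, 20.0], [3.1, 20.9, 69.1], [3.2, -26.1, 69.2]]
tcp [ 0.5359 -0.3043  0.0482] q [ 0.69  0.69 -0.28  2.15  1.4   0.1   0.48] F [-0.3  0.1 -2.1] w 0.506
dr units [ 0.01 -0.    0.01] dp before [ 0.076 -0.004  0.226] after [ 0.076 -0.003  0.226]
```

Emit:
apply_moves(dp=[[0,0,0],[0.02,0,0.06],[0.02,0,0.06],[0,0,0]], dr=[[0,0.5,0],[0,0,0],[0,0,0],[0,0,0]], grip=[0.4,0.4,0.4,0.4], grip_force=50)

```text
time: 49.5
tcp_pos: [0.5365, -0.3085, 0.0413]
ee_rot: [-3.126, 0.278, 2.945]
force: [-0.1, 0.5, 0.4]
gripper_width: 0.495
grasp_force: 81.2
```

```bash
python3 -c "
from h import *
snap('wrist','w20'); fit('w20'); goal(0)"
```

```text
size [47.1 69.1] centre(top face) world [ 0.5485 -0.3108  0.0455] normal stand [-0.631  0.01   0.776] slope 39.1
[[-52.4, -115.7, 23.9], [-52.3, -68.6, 23.4], [1.3, -115.2, 67.6], [1.3, -68.1, 67.0]]
size [76.3 46.8] centre(top face) world [ 0.5673 -0.2237  0.045 ] normal stand [-0.655  0.     0.755] slope 40.9
[[-53.6, 20.4, 19.8], [-53.4, -26.4, 20.1], [4.0, 20.9, 69.9], [4.3, -25.9, 70.1]]
tcp [ 0.5365 -0.3085  0.0414] q [ 0.69  0.71 -0.29  2.14  1.23  0.13  0.66] F [-1.5 -0.2 -1.4] w 0.5
dr units [-0.08 -0.2   0.01] dp before [0.06  0.076 0.089] after [0.063 0.075 0.088]
```

Emit:
apply_moves(dp=[[0,0.06,0.02],[0.02,0,0.03],[0.02,0,0.03],[0,0,0]], dr=[[0,0,0],[0,0,0],[0,0,0],[0,0,0]], grip=[0.4,0.4,0.4,0.4])

```text
time: 49.95
tcp_pos: [0.5372, -0.3054, 0.0383]
ee_rot: [-3.125, 0.281, 2.945]
force: [-4.0, 0.2, 9.0]
gripper_width: 0.499
grasp_force: 83.1
```

```bash
python3 -c "
from h import *
snap('wrist','w21'); fit('w21'); goal(0)"
```

```text
size [33.9 10.4] centre(top face) world [ 0.6087 -0.2486  0.084 ] normal stand [-0.641 -0.008  0.767] slope 39.9
[[8.2, -25.3, 73.4], [13.3, -33.4, 77.6], [28.4, -4.1, 90.5], [33.5, -12.2, 94.7]]
size [47.  68.5] centre(top face) world [ 0.5486 -0.3076  0.0425] normal stand [-0.662  0.006  0.75 ] slope 41.4
[[-51.9, -112.3, 20.0], [-51.7, -65.3, 19.7], [-0.5, -112.1, 65.3], [-0.4, -65.1, 65.0]]
size [71.2 46.9] centre(top face) world [ 0.5655 -0.2233  0.0432] normal stand [-0.654 -0.002  0.756] slope 40.9
[[-53.6, 20.5, 19.9], [-53.3, -26.4, 20.0], [0.3, 21.0, 66.5], [0.6, -25.9, 66.6]]
tcp [ 0.5372 -0.3054  0.0383] q [ 0.67  0.71 -0.27  2.14  1.29  0.11  0.59] F [-3.3  0.6  8.8] w 0.505
dr units [-0.08 -0.18  0.01] dp before [0.045 0.013 0.03 ] after [0.046 0.013 0.029]
```

On the floor and on the backboard at 41.4°. Release.

Emit:
apply_moves(dp=[[0,0,0],[0,0,0],[0,0,0],[0,0,0],[0,0,-0.1],[0,0,-0.3],[0,0,-0.5],[0,0,-0.5],[0,0,-0.5],[0,0,-0.5],[0,0,-0.5],[0,0,0]], dr=[[0,0,0],[0,0,0],[0,0,0],[0,0,0],[0,0,0],[0,0,0],[0,0,0],[0,0,0],[0,0,0],[0,0,0],[0,0,0],[0,0,0]], grip=[0.55,0.6,0.66,0.66,0.66,0.66,0.66,0.66,0.66,0.66,0.66,0.66])

```text
time: 51.2
tcp_pos: [0.4987, -0.2962, 0.1791]
ee_rot: [-3.124, 0.283, 2.944]
force: [0.5, -0.0, -0.3]
gripper_width: 0.664
grasp_force: 0.0
```

```bash
python3 -c "
from h import *
snap('wrist','w22'); fit('w22')
rel(82.3,25,(.687,.13,.26))"
```

```text
size [109.3  46.8] centre(top face) world [ 0.5793 -0.2261  0.0556] normal stand [-0.653 -0.003  0.757] slope 40.8
[[-53.9, 20.5, 19.9], [-53.7, -26.3, 19.9], [28.9, 21.0, 91.2], [29.1, -25.8, 91.3]]
size [108.3  47.8] centre(top face) world [ 0.5629 -0.3108  0.0559] normal stand [-0.661 -0.001  0.751] slope 41.4
[[-52.2, -65.5, 20.0], [-51.9, -113.3, 20.3], [29.1, -64.6, 91.6], [29.4, -112.4, 91.8]]
tcp [ 0.4982 -0.2962  0.1777] rpy [-3.125  0.281  2.943] q [ 1.07  0.53 -0.78  2.15  0.83  0.44  1.06]
dr units total [-0.94  4.2  10.92]
dp before turn [-2.4   9.08 -1.17] dp after turn [8.81 2.6  2.29]
```

Emit:
apply_moves(dp=[[-0.2,0.75,-0.1],[-0.2,0.76,-0.1],[-0.2,0.76,-0.1],[-0.2,0.76,-0.1],[-0.2,0.76,-0.1],[-0.2,0.76,-0.1],[-0.2,0.76,-0.1],[-0.2,0.76,-0.1],[-0.2,0.76,-0.1],[-0.2,0.75,-0.1],[-0.2,0.75,-0.1],[-0.2,0.75,-0.1]], dr=[[0,0,0],[0,0,0],[0,0,0],[0,0,0],[0,0,0],[0,0,0],[0,0,0],[0,0,0],[0,0,0],[0,0,0],[0,0,0],[0,0,0]], grip=[0.7,0.7,0.7,0.7,0.7,0.7,0.7,0.7,0.7,0.7,0.7,0.7])

```text
time: 52.45
tcp_pos: [0.6864, 0.132, 0.2587]
ee_rot: [-3.124, 0.277, 2.945]
force: [0.0, -0.6, -0.4]
gripper_width: 0.699
grasp_force: 0.0
```

Emit:
apply_moves(dp=[[0,0,0],[0,0,0],[0,0,0],[0,0,0],[0,0,0],[0,0,0],[0,0,0],[0,0,0],[0,0,0],[0,0,0],[0,0,0],[0,0,0]], dr=[[-0.08,0.35,0.91],[-0.08,0.35,0.91],[-0.08,0.35,0.91],[-0.08,0.35,0.91],[-0.08,0.35,0.91],[-0.08,0.35,0.91],[-0.08,0.35,0.91],[-0.08,0.35,0.91],[-0.08,0.35,0.91],[-0.08,0.35,0.91],[-0.07,0.35,0.91],[-0.07,0.35,0.91]], grip=[0.7,0.7,0.7,0.7,0.7,0.7,0.7,0.7,0.7,0.7,0.7,0.7])

```text
time: 53.65
tcp_pos: [0.6861, 0.1302, 0.2581]
ee_rot: [-3.134, -0.438, 1.43]
force: [-0.2, 0.2, 0.3]
gripper_width: 0.696
grasp_force: 0.0
```

```bash
python3 -c "
from h import *
snap('wrist','w23'); o=plates('w23')
for x in o: rel(x[2],25,(x[0]/1000,x[1]/1000-.0065,.10))"
```

```text
[6.870869e+02 1.881180e+02 8.195010e+01 1.086233e+02 4.729420e+01
 5.260000e-02] [273.57620818 209.32342007]
tcp [0.6856 0.1277 0.2567] rpy [-3.13  -0.437  1.423] q [ 0.41  0.63 -0.73  1.73 -0.01  0.78 -0.33]
dr units total [-0.06 -0.01 -0.05]
dp before turn [-0.36 -0.09  3.29] dp after turn [-0.35 -0.12  3.29]
```

Emit:
apply_moves(dp=[[-0.04,-0.01,0.4],[-0.04,-0.01,0.4],[-0.04,-0.01,0.4],[-0.04,-0.01,0.4],[-0.04,-0.02,0.4],[-0.05,-0.02,0.43],[-0.05,-0.02,0.43],[-0.05,-0.02,0.43],[0,0,0],[0,0,0]], dr=[[-0.06,-0.01,-0.05],[0,0,0],[0,0,0],[0,0,0],[0,0,0],[0,0,0],[0,0,0],[0,0,0],[0,0,0],[0,0,0]], grip=[0.7,0.7,0.7,0.7,0.7,0.7,0.7,0.7,0.7,0.7])

```text
time: 54.7
tcp_pos: [0.6875, 0.185, 0.1028]
ee_rot: [3.135, -0.436, 1.446]
force: [0.2, -0.0, 0.8]
gripper_width: 0.702
grasp_force: 0.0
```

```bash
python3 -c "
from h import *
rel(82,25,(.687,.1815,.0525))"
```

```text
tcp [0.6875 0.185  0.1028] rpy [ 3.135 -0.436  1.446] q [ 0.26  0.81 -0.64  1.81  0.07  0.48 -0.37]
dr units total [0.   0.01 0.1 ]
dp before turn [-0.49 -0.01  0.88] dp after turn [-0.49 -0.    0.88]
```

Emit:
apply_moves(dp=[[-0.1,0,0.2],[-0.12,0,0.22],[-0.12,0,0.22],[-0.08,0,0.12],[-0.04,0,0.08],[-0.03,0,0.04],[0,0,0],[0,0,0],[0,0,0],[0,0,0],[0,0,0],[0,0,0]], dr=[[0,0,0.1],[0,0,0],[0,0,0],[0,0,0],[0,0,0],[0,0,0],[0,0,0],[0,0,0],[0,0,0],[0,0,0],[0,0,0],[0,0,0]], grip=[0.7,0.7,0.7,0.7,0.7,0.7,0.7,0.4,0.4,0.4,0.4,0.4], grip_force=70)

```text
time: 55.9
tcp_pos: [0.6876, 0.181, 0.0545]
ee_rot: [3.14, -0.437, 1.43]
force: [-2.1, -1.9, 4.8]
gripper_width: 0.524
grasp_force: 70.8
```

```bash
python3 -c "
from h import *
o=held((.6871,.1881,.0463)); rel(82,25);print(robot.state()['force'],robot.state()['gripper_width'])"
```

```text
off [ 0.0028 -0.0016  0.0104]
tcp [0.6876 0.181  0.0545] rpy [ 3.14  -0.437  1.43 ] q [ 0.25  0.87 -0.61  1.82  0.09  0.41 -0.37]
dr units total [ 0.02 -0.   -0.01]
[-2.05095593 -1.87064045  4.8244979 ] 0.5244831175544709
```

Emit:
apply_moves(dp=[[0.05,0,-0.1],[0.15,0,-0.35],[0.25,0,-0.55],[0.3,0,-0.65],[0.3,0,-0.65],[0.3,0,-0.6],[-0.4,0.08,-0.2],[-0.45,0.08,-0.21],[-0.45,0.08,-0.21],[-0.45,0.08,-0.21],[-0.45,0.08,-0.21],[-0.45,0.08,-0.21]], dr=[[0,0,0],[0,0,0],[0,0,0],[0,0,0],[0,0,0],[0,0,0],[0,0,0],[0,0,0],[0,0,0],[0,0,0],[0,0,0],[0,0,0]], grip=[0.4,0.4,0.4,0.4,0.4,0.4,0.4,0.4,0.4,0.4,0.4,0.4])

```text
time: 57.1
tcp_pos: [0.6904, 0.0316, 0.2153]
ee_rot: [3.138, -0.436, 1.43]
force: [-0.6, 0.5, -1.5]
gripper_width: 0.524
grasp_force: 71.8
```

```bash
python3 -c "
from h import *
s=robot.state(); print(s['gripper_width'],s['grasp_force'])
p,l=slot(.088,np.array([.0028,0,.0104]),25);print(p)
rel(168.4,l,p+[0,0,.1])"
```

```text
0.5238449518510863 71.78725350648165
[ 0.60038588 -0.13788379  0.06202526]
tcp [0.6904 0.0316 0.2153] rpy [ 3.138 -0.436  1.43 ] q [ 0.54  0.69 -0.73  1.74  0.02  0.76 -0.2 ]
dr units total [  0.79  -4.18 -10.99]
dp before turn [-3.72 -1.31 -0.56] dp after turn [ 1.35 -3.68  0.7 ]
```

Emit:
apply_moves(dp=[[0,0,0],[0,0,0],[0,0,0],[0,0,0],[0,0,0],[0,0,0],[0,0,0],[0,0,0],[0,0,0],[0,0,0],[0,0,0],[0,0,0]], dr=[[0.066,-0.348,-0.916],[0.066,-0.348,-0.916],[0.066,-0.348,-0.916],[0.066,-0.348,-0.916],[0.066,-0.348,-0.916],[0.066,-0.348,-0.916],[0.066,-0.348,-0.916],[0.066,-0.348,-0.916],[0.066,-0.348,-0.916],[0.066,-0.348,-0.916],[0.066,-0.348,-0.916],[0.066,-0.348,-0.916]], grip=[0.4,0.4,0.4,0.4,0.4,0.4,0.4,0.4,0.4,0.4,0.4,0.4])

```text
time: 58.3
tcp_pos: [0.6904, 0.0335, 0.2156]
ee_rot: [-3.141, 0.297, 2.945]
force: [0.6, -0.1, -2.9]
gripper_width: 0.526
grasp_force: 71.8
```

Emit:
apply_moves(dp=[[0.12,-0.3,0.06],[0.14,-0.38,0.07],[0.14,-0.38,0.07],[0.14,-0.38,0.07],[0.14,-0.38,0.07],[0.14,-0.38,0.07],[0.14,-0.38,0.07],[0.14,-0.38,0.07],[0.14,-0.38,0.07],[0.11,-0.34,0.08],[0,0,0]], dr=[[0,0,0],[0,0,0],[0,0,0],[0,0,0],[0,0,0],[0,0,0],[0,0,0],[0,0,0],[0,0,0],[0,0,0],[0,0,0]], grip=[0.4,0.4,0.4,0.4,0.4,0.4,0.4,0.4,0.4,0.4,0.4])

```text
time: 59.4
tcp_pos: [0.5975, -0.141, 0.1594]
ee_rot: [-3.139, 0.291, 2.935]
force: [-0.6, -0.3, -2.6]
gripper_width: 0.523
grasp_force: 71.9
```

```bash
python3 -c "
from h import *
np.set_printoptions(precision=4,suppress=True)
s=robot.state(); print(s['gripper_width'],s['grasp_force'])
p,l=slot(.088,np.array([.0028,0,.0104]),25)
rel(168.4,l,p); snap('wrist','w24'); fit('w24')"
```

```text
0.5232226287125622 71.94227268453687
tcp [ 0.5975 -0.141   0.1594] rpy [-3.139  0.291  2.935] q [ 0.63  0.56 -0.66  2.1   0.96  0.45  0.61]
dr units total [-0.03 -0.04 -0.03]
dp before turn [0.52 0.08 1.88] dp after turn [0.53 0.07 1.88]
size [108.1  47.2] centre(top face) world [ 0.5937 -0.1404  0.1527] normal stand [-0.668  0.006  0.744] slope 41.9
[[-55.9, 107.4, 116.4], [-55.8, 60.2, 116.8], [24.6, 108.3, 188.5], [24.7, 61.1, 189.0]]
size [ 52.5 109.5] centre(top face) world [ 0.5639 -0.3075  0.0557] normal stand [-0.659  0.032  0.751] slope 41.3
[[-52.8, -111.9, 20.3], [-51.8, -59.4, 18.9], [29.5, -111.6, 92.5], [30.5, -59.1, 91.2]]
size [109.4  49.9] centre(top face) world [ 0.5798 -0.2246  0.0557] normal stand [-0.654  0.004  0.756] slope 40.9
[[-53.6, 23.6, 19.8], [-53.5, -26.3, 20.1], [29.1, 24.1, 91.3], [29.2, -25.8, 91.6]]
```

Emit:
apply_moves(dp=[[0.06,0.02,0.2],[0.06,0.02,0.22],[0.06,0.02,0.22],[0.06,0.02,0.22],[0.06,0,0.22],[0.06,0,0.22],[0.06,0,0.22],[0.04,0,0.16],[0.03,0,0.1],[0,0,0]], dr=[[-0.03,-0.04,-0.03],[0,0,0],[0,0,0],[0,0,0],[0,0,0],[0,0,0],[0,0,0],[0,0,0],[0,0,0],[0,0,0]], grip=[0.4,0.4,0.4,0.4,0.4,0.4,0.4,0.4,0.4,0.4])

```text
time: 60.45
tcp_pos: [0.6048, -0.1309, 0.0686]
ee_rot: [3.137, 0.3, 2.946]
force: [-0.3, -0.3, -1.4]
gripper_width: 0.524
grasp_force: 71.9
```

```bash
python3 -c "
from h import *
p,l=slot(.088,np.array([.0028,0,.0104]),25)
rel(168.4,l,p);print(robot.state()['force']); snap('wrist','w25'); fit('w25')"
```

```text
tcp [ 0.6048 -0.1309  0.0686] rpy [3.137 0.3   2.946] q [ 0.41  0.67 -0.37  2.15  1.36  0.24  0.2 ]
dr units total [0.05 0.03 0.05]
dp before turn [ 0.1  -0.16  0.11] dp after turn [ 0.09 -0.16  0.11]
[-0.27306101 -0.31235812 -1.44529065]
size [ 35.7 109.8] centre(top face) world [ 0.5662 -0.2979  0.0555] normal stand [-0.65   0.183  0.738] slope 42.4
[[-54.1, -94.0, 21.9], [-50.2, -58.9, 16.7], [28.6, -92.3, 94.2], [32.5, -57.3, 89.0]]
size [109.   47.4] centre(top face) world [ 0.6011 -0.1304  0.0619] normal stand [-0.675 -0.01   0.738] slope 42.4
[[-50.9, 118.6, 25.1], [-50.2, 71.2, 25.1], [29.5, 119.8, 98.6], [30.2, 72.4, 98.7]]
size [ 51.  109.1] centre(top face) world [ 0.58   -0.2237  0.0552] normal stand [-0.652  0.026  0.758] slope 40.7
[[-54.0, -25.8, 20.2], [-53.2, 25.1, 19.1], [28.7, -25.6, 91.3], [29.5, 25.4, 90.3]]
```

Emit:
apply_moves(dp=[[0.03,-0.08,0.02],[0.03,-0.06,0.03],[0.03,0,0.03],[0.01,0,0.02],[0,0,0]], dr=[[0.04,0.03,0.05],[0,0,0],[0,0,0],[0,0,0],[0,0,0]], grip=[0.4,0.4,0.4,0.4,0.4])

```text
time: 61.0
tcp_pos: [0.5992, -0.1398, 0.0627]
ee_rot: [-3.141, 0.296, 2.936]
force: [0.1, -1.1, -2.3]
gripper_width: 0.523
grasp_force: 72.2
```

```bash
python3 -c "
from h import *
p,l=slot(.088,np.array([.0028,0,.0104]),25)
rel(168.4,l,p);print(robot.state()['force']); snap('wrist','w26'); fit('w26')"
```

```text
tcp [ 0.5992 -0.1398  0.0627] rpy [-3.141  0.296  2.936] q [ 0.4   0.67 -0.35  2.16  1.4   0.23  0.16]
dr units total [-0.01 -0.   -0.02]
dp before turn [-0.01  0.04  0.02] dp after turn [-0.01  0.04  0.02]
[ 0.06259669 -1.05843268 -2.32853521]
size [ 47.9 109.8] centre(top face) world [ 0.5649 -0.3031  0.0553] normal stand [-0.658  0.081  0.748] slope 41.5
[[-53.7, -104.3, 20.3], [-50.8, -56.6, 17.7], [28.7, -105.4, 92.9], [31.6, -57.6, 90.2]]
size [ 50.7 108.9] centre(top face) world [ 0.5798 -0.2239  0.0552] normal stand [-0.652  0.021  0.758] slope 40.7
[[-53.9, -25.9, 20.2], [-53.4, 24.7, 19.2], [28.6, -25.5, 91.2], [29.2, 25.1, 90.3]]
size [109.   47.5] centre(top face) world [ 0.5955 -0.1392  0.0561] normal stand [-0.665  0.003  0.747] slope 41.7
[[-54.8, 109.1, 19.7], [-54.7, 61.5, 20.0], [26.6, 109.8, 92.2], [26.7, 62.3, 92.5]]
```

Emit:
apply_moves(dp=[[0,0,0.02],[0,0,0],[0,0,0],[0,0,0],[0,0,0],[0,0,-0.1],[0,0,-0.3],[0,0,-0.5],[0,0,-0.5],[0,0,-0.5],[0,0,-0.5],[0,0,0]], dr=[[0,0,0],[0,0,0],[0,0,0],[0,0,0],[0,0,0],[0,0,0],[0,0,0],[0,0,0],[0,0,0],[0,0,0],[0,0,0],[0,0,0]], grip=[0.4,0.55,0.6,0.66,0.66,0.66,0.66,0.66,0.66,0.66,0.66,0.66])

```text
time: 62.25
tcp_pos: [0.5658, -0.1321, 0.1794]
ee_rot: [-3.141, 0.3, 2.936]
force: [0.8, 0.5, -1.0]
gripper_width: 0.658
grasp_force: 0.0
```

```bash
python3 -c "
from h import *
snap('wrist','w27'); fit('w27')
rel(174,0,(.622,.30,.36))"
```

```text
size [ 52.2 109.4] centre(top face) world [ 0.5638 -0.3077  0.0559] normal stand [-0.659  0.021  0.752] slope 41.3
[[-52.5, -112.3, 20.4], [-52.1, -60.1, 19.3], [29.8, -111.4, 92.5], [30.1, -59.2, 91.4]]
size [109.5  49.7] centre(top face) world [ 0.5796 -0.2246  0.0556] normal stand [-0.654 -0.     0.756] slope 40.9
[[-54.0, 23.2, 19.6], [-53.7, -26.4, 19.9], [28.9, 24.1, 91.3], [29.2, -25.6, 91.5]]
size [108.5  47.1] centre(top face) world [ 0.5964 -0.1392  0.0554] normal stand [-0.65  -0.002  0.76 ] slope 40.6
[[-54.4, 109.5, 20.2], [-54.3, 62.4, 20.1], [28.1, 109.5, 90.7], [28.1, 62.4, 90.6]]
tcp [ 0.5655 -0.1324  0.178 ] rpy [-3.141  0.299  2.936] q [ 0.65  0.49 -0.66  2.17  0.92  0.42  0.63]
dr units total [-0.11  2.14 -0.72]
dp before turn [-0.44  8.7  -3.68] dp after turn [-0.22  8.72 -3.64]
```

All three plates lean at about 41° in their slots. Now to the hood handle.

Emit:
apply_moves(dp=[[-0.04,0.5,-0.5],[-0.04,0.74,-0.3],[-0.04,0.74,-0.3],[-0.04,0.74,-0.3],[-0.04,0.74,-0.3],[-0.04,0.74,-0.3],[-0.04,0.75,-0.3],[-0.04,0.75,-0.3],[-0.03,0.75,-0.3],[-0.03,0.75,-0.3],[-0.03,0.75,-0.25],[-0.03,0.75,-0.23]], dr=[[0,0,0],[0,0,0],[0,0,0],[0,0,0],[0,0,0],[0,0,0],[0,0,0],[0,0,0],[0,0,0],[0,0,0],[0,0,0],[0,0,0]], grip=[0.5,0.5,0.5,0.5,0.5,0.5,0.5,0.5,0.5,0.5,0.5,0.5])

```text
time: 63.5
tcp_pos: [0.6221, 0.3016, 0.3578]
ee_rot: [-3.14, 0.295, 2.937]
force: [0.7, 0.3, -0.5]
gripper_width: 0.499
grasp_force: 0.0
```

Emit:
apply_moves(dp=[[0,0,0],[0,0,0],[0,0,0],[0,0,0]], dr=[[-0.04,0.72,-0.24],[-0.04,0.71,-0.24],[-0.03,0.71,-0.24],[0,0,0]], grip=[0.5,0.5,0.5,0.5])

```text
time: 63.9
tcp_pos: [0.6257, 0.2979, 0.3556]
ee_rot: [-3.14, -0.005, 3.032]
force: [0.7, -0.8, -1.0]
gripper_width: 0.495
grasp_force: 0.0
```

```bash
python3 -c "
from h import *
snap('wrist','w28'); im,d,c=load('w28')
P=np.array([list(depthpt('wrist',u,v,d[v,u],c))+[u,v] for v in range(0,420,2) for u in range(0,560,2) if d[v,u]>0])
k=(P[:,2]>.235)&(P[:,2]<.28)&(P[:,0]>.54)&(P[:,0]<.70)&(P[:,1]>.25)&(P[:,1]<.42)
Q=P[k]; print(len(Q)); 
for lo in np.arange(.55,.70,.02):
    q=Q[(Q[:,0]>=lo)&(Q[:,0]<lo+.02)]
    if len(q): print(round(lo,2),len(q),np.round(np.median(q[:,:3],0),4),np.round(q[:,1].min(),3),np.round(q[:,1].max(),3))
rel(174,0,(.622,.345,.33))"
```

```text
488
0.55 64 [0.5642 0.3499 0.2563] 0.346 0.357
0.57 89 [0.5801 0.3495 0.2574] 0.344 0.356
0.59 87 [0.5995 0.3471 0.2576] 0.342 0.353
0.61 84 [0.6192 0.3448 0.2574] 0.34 0.35
0.63 79 [0.6397 0.3423 0.2572] 0.337 0.348
0.65 70 [0.6602 0.3401 0.2571] 0.335 0.345
0.67 15 [0.6737 0.3394 0.2564] 0.333 0.343
tcp [0.6237 0.2989 0.356 ] rpy [-3.14  -0.004  3.033] q [ 0.06  0.59 -0.92  1.54  0.48  1.26  0.53]
dr units total [-0.01 -0.03 -0.02]
dp before turn [0.13 0.91 0.52] dp after turn [0.13 0.91 0.52]
```

Emit:
apply_moves(dp=[[0.05,0.3,0],[0.04,0.3,0],[0.04,0.31,0],[0,0,0.3],[0,0,0.5],[0,0,0.5],[0,0,0.5],[0,0,0.3],[0,0,0.19],[0,0,0]], dr=[[0,0,0],[0,0,0],[0,0,0],[0,0,0],[0,0,0],[0,0,0],[0,0,0],[0,0,0],[0,0,0],[0,0,0]], grip=[0.45,0.45,0.45,0.45,0.45,0.45,0.45,0.45,0.45,0.45])

```text
time: 64.95
tcp_pos: [0.6193, 0.3458, 0.2427]
ee_rot: [-3.14, -0.005, 3.038]
force: [1.2, -0.3, 0.7]
gripper_width: 0.449
grasp_force: 0.0
```

Emit:
apply_moves(dp=[[0,0,0],[0,0,0],[0,0,0],[0,0,0]], dr=[[0,0,0],[0,0,0],[0,0,0],[0,0,0]], grip=[0,0,0,0], grip_force=40)

```text
time: 65.35
tcp_pos: [0.6203, 0.3462, 0.2457]
ee_rot: [3.141, -0.002, 3.037]
force: [-1.0, -2.5, 4.3]
gripper_width: 0.096
grasp_force: 39.2
```

Emit:
apply_moves(dp=[[0,-0.29,-0.08],[0,-0.3,-0.06],[0,-0.3,-0.03],[0,-0.3,-0.01],[0,-0.3,0.01],[0,-0.3,0.03],[0,-0.3,0.05],[0,-0.29,0.07],[0,-0.29,0.09],[0,-0.28,0.11],[0,-0.27,0.13],[0,-0.27,0.14]], dr=[[0,0,0],[0,0,0],[0,0,0],[0,0,0],[0,0,0],[0,0,0],[0,0,0],[0,0,0],[0,0,0],[0,0,0],[0,0,0],[0,0,0]], grip=[0,0,0,0,0,0,0,0,0,0,0,0], grip_force=50)

```text
time: 66.55
tcp_pos: [0.6001, 0.1703, 0.2208]
ee_rot: [-3.139, -0.006, 3.037]
force: [-2.7, 1.3, -2.7]
gripper_width: 0.093
grasp_force: 52.2
```

Emit:
apply_moves(dp=[[0,-0.25,0.16],[0,-0.24,0.18],[0,-0.23,0.2],[0,-0.21,0.21],[0,-0.2,0.23],[0,-0.18,0.24],[0,-0.17,0.25],[0,-0.15,0.26],[0,-0.13,0.27],[0,-0.11,0.28],[0,-0.09,0.29],[0,-0.07,0.28]], dr=[[0,0,0],[0,0,0],[0,0,0],[0,0,0],[0,0,0],[0,0,0],[0,0,0],[0,0,0],[0,0,0],[0,0,0],[0,0,0],[0,0,0]], grip=[0,0,0,0,0,0,0,0,0,0,0,0])

```text
time: 67.75
tcp_pos: [0.5895, 0.0709, 0.0778]
ee_rot: [-3.14, -0.006, 3.037]
force: [-21.4, -1.4, 73.9]
gripper_width: 0.087
grasp_force: 61.5
```

The hood is shut (TCP back at 0.078) but I'm pressing hard, so I'll ease off and release.

Emit:
apply_moves(dp=[[0,0,-0.06],[0,0,0]], dr=[[0,0,0],[0,0,0]], grip=[0,0])

```text
time: 67.95
tcp_pos: [0.5895, 0.0717, 0.0807]
ee_rot: [-3.141, -0.005, 3.038]
force: [-4.9, 0.4, -4.1]
gripper_width: 0.095
grasp_force: 53.5
```

Emit:
apply_moves(dp=[[0,0,0],[0,0,0],[0,0,0],[0,0,-0.3],[0,0,-0.5],[0,0,-0.6],[0,0,-0.6],[0,0,-0.6],[0,0,-0.6],[0,0,-0.6],[0,0,-0.6],[0,0,0]], dr=[[0,0,0],[0,0,0],[0,0,0],[0,0,0],[0,0,0],[0,0,0],[0,0,0],[0,0,0],[0,0,0],[0,0,0],[0,0,0],[0,0,0]], grip=[0.4,0.4,0.4,0.4,0.4,0.4,0.4,0.4,0.4,0.4,0.4,0.4])

```text
time: 69.15
tcp_pos: [0.5942, 0.0737, 0.3082]
ee_rot: [3.139, 0.007, 3.038]
force: [0.7, 0.3, -0.5]
gripper_width: 0.402
grasp_force: 0.0
```

```bash
python3 -c "
from h import *
snap('wrist','w29'); snap('scene','s29'); snap('side','d29'); print(robot.state()['time'])
im,d,c=load('w29')
P=np.array([depthpt('wrist',u,v,d[v,u],c) for v in range(0,420,2) for u in range(0,560,2) if d[v,u]>0])
k=(abs(P[:,0]-.593)<.04)&(P[:,1]>.05)&(P[:,1]<.09)&(P[:,2]>.05)&(P[:,2]<.15); print('bar top',np.median(P[k],0),k.sum())
k=(abs(P[:,0]-.6)<.08)&(P[:,1]>.14)&(P[:,1]<.27)&(P[:,2]>.03); print('hood top z',np.percentile(P[k][:,2],[10,50,90]))
a=cv2.resize(load('s29')[0][120:300,80:440],(600,300));b=cv2.resize(load('d29')[0][110:320,190:390],(286,300)); w=cv2.resize(load('w29')[0],(400,300))
o=np.zeros((600,800,3),np.uint8);o[:300,:600]=a;o[300:,500:786]=b;o[300:,:400]=w
cv2.imwrite('pics/v29.png',o[:,:,::-1])"
```

```text
69.3
bar top [0.5922282  0.07015456 0.09194396] 139
hood top z [0.1135161  0.11445379 0.11535054]
```

View pics/v29.png

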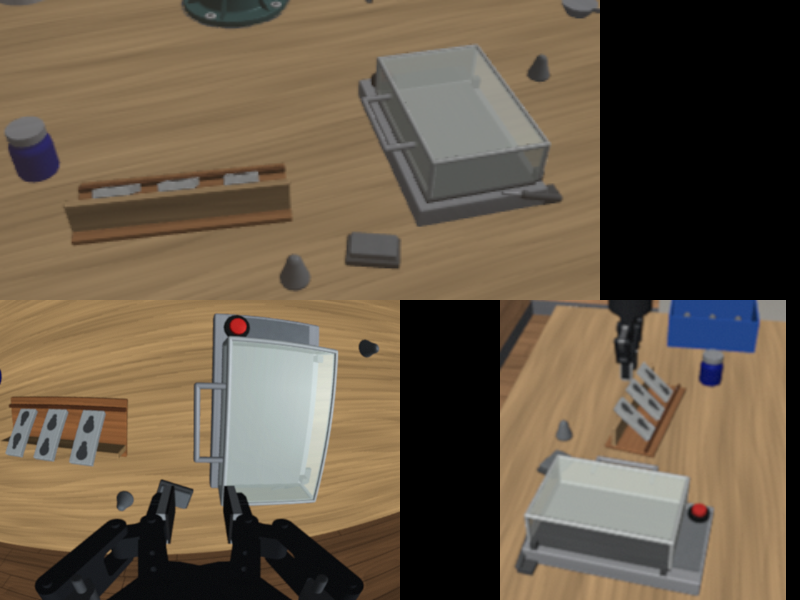

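The picture shows the hood shut (flat top at 0.114 m), the bed empty, and three plates leaning evenly on the stand. The jar, ingot and sinkers are undisturbed. I'll do a last numeric check and hand in.

```bash
python3 -c "
from h import *
f=fit('w29'); ok=len(f)==3 and all(37<np.degrees(np.arccos(n[2]))<45 for C,n,W in f)
print(ok)
if ok: print(order.finish_job())"
```

```text
size [107.9  47.1] centre(top face) world [ 0.5977 -0.1382  0.0563] normal stand [-0.65  -0.002  0.76 ] slope 40.5
[[-53.2, 110.4, 21.2], [-53.0, 63.3, 21.3], [28.8, 111.0, 91.3], [29.1, 63.9, 91.4]]
size [107.6  46.1] centre(top face) world [ 0.5806 -0.2239  0.0564] normal stand [-0.655 -0.002  0.756] slope 40.9
[[-52.4, 22.5, 21.1], [-52.1, -23.6, 21.2], [28.9, 23.1, 91.6], [29.2, -23.0, 91.7]]
False
```

```bash
sed 's/>140/>115/g; s/<45)/<60)/g' h.py > h2.py; python3 -c "
from h2 import *
f=fit('w29'); ok=len(f)==3 and all(37<np.degrees(np.arccos(n[2]))<45 for C,n,W in f)
print(ok)
if ok: print(order.finish_job())"
```

```text
size [ 52.6 111.2] centre(top face) world [ 0.5983 -0.1371  0.0565] normal stand [-0.649  0.006  0.761] slope 40.5
[[-54.1, 61.9, 20.6], [-54.0, 114.5, 20.3], [30.5, 62.1, 92.7], [30.6, 114.7, 92.5]]
size [ 54.6 112.2] centre(top face) world [ 0.5814 -0.2226  0.0566] normal stand [-0.654  0.016  0.756] slope 40.9
[[-53.6, -26.7, 20.4], [-53.4, 27.9, 19.4], [31.3, -25.6, 93.8], [31.5, 29.0, 92.8]]
size [ 56.3 112. ] centre(top face) world [ 0.5652 -0.3061  0.0569] normal stand [-0.657  0.018  0.754] slope 41.1
[[-52.6, -112.2, 20.6], [-52.0, -55.9, 19.7], [31.9, -111.8, 94.2], [32.4, -55.6, 93.3]]
True
the job is handed in; nothing more can be done
None
```

The job is handed in: the hotplate is switched off, all three plates lean side by side on the stand at about 41° (one slid partway through and I re-set it), the hood is shut, and the ingot, sinkers and jar were left alone.

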